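Seal a batch of spice tins

ROBOT

A 6-joint arm with a two-finger parallel gripper is mounted at the origin on a cart in front of the work surface, level with it; the furniture and walls round the work are solid. World frame = base frame: x ahead of the robot, y to its left, z up, the work surface at z = 0. Lengths are in m, angles in rad, forces in N, time in s.
With the tool pointing down it reaches from about 0.3 to 0.875 m from the base axis. Payload 6.4 kg.
Tool frame: the origin (TCP) lies at the very end of the fingers, on their centre line; the grasp point (between the pads) lies 19 mm behind it; z points along the fingers, y is the line along which they close (so a half turn about z gives the same grasp; the last joint's range is limited). The gripper opens to 85 mm and grips with 20 to 120 N. Pads are 22 mm wide; open, the fingers measure 114 mm over their backs; the gripper's body (76 mm by 85 mm) begins 54 mm behind the grasp point. The pads swing forward as they close: fully open they stand 13 mm farther back than shut.
Start: joints at [0.967, 0.181, 1.607, -0, 1.354, -0.206], TCP at [0.223, 0.53, 0.194] pointing down, gripper open.
Joint ranges: [-2.99, 2.99], [-0.89, 2.07], [0.3, 2.58], [-1.14, 4.28], [0, 2.63], [-3.12, 3.12]. Speed limits (rad/s): [2.57, 2.57, 3.01, 3.14, 3.14, 3.14].

INTERFACE

Orientations are given as a unit quaternion [w, x, y, z].
In Python, from bench import get_obs, optics, workorder gives the robot as it stands.
- The arm moves only by the tool jog_arm, called after "Emit:" in YAML: its name, and indented under it one key for each argument. Schema: {"type":"object","properties":{"segments":{"type":"object","properties":{"deltas":{"type":"array","items":{"type":"array","items":{"type":"number"},"minItems":7,"maxItems":7},"minItems":1,"maxItems":10}},"additionalProperties":false,"required":["deltas"]},"only":{"type":"string"},"quiet":{"type":"boolean"},"lines":{"type":"string"}},"required":["segments"],"additionalProperties":false}. segments is an object whose key "deltas" holds a list of rows, 1 to 10 of them, each of 7 numbers: dx, dy, dz in normalised numbers (1 is 0.6 m), then a rotation vector rx, ry, rz in normalised numbers (1 is 120 degrees), then the opening from 0.0 (shut) to 1.0 (fully open); each row is the pose to reach, as a shift and turn from the pose commanded when the call began, along the tool's axes at that moment; what a row does not reach only later rows make up. A row lasts 1/8 s, in which the tool goes at most 0.0625 m and 0.188 rad, less where a joint would pass 70% of its speed; a pose out of reach is approached as far as the arm can. The fingers move at their own pace and stop on an object; the grip force is fixed at half the most. Time passes only in rows, so rows that do not move let the fingers close. The tool returns the time, the measured TCP pose, the force, the opening and the grip force at its end. only (a regular expression) keeps the lines of the reply that match it, lines (a string "A,B") keeps lines A to B, and quiet returns only ok. Input that does not fit is refused with a message, and nothing moves.
- get_obs(): the state, without advancing time (a new reading comes with each control period).
- optics.camera(name): name is "side" or "top" or "wrist"; returns (picture, depth): 384x512x3 uint8, blue, green, red; 384x512 float32, m along the optical axis (not along the pixel's ray), 0 where there is no reading.
- optics.camera_params(name): a dict with "fovy" (degrees; the focal length in pixels is half the picture's height over the tangent of half this angle, whatever the lens; pixels are square), "cx", "cy" (the principal point, pixels), "view" (4x4, takes a point from world to camera coordinates). Camera axes: x right, y up, looking along -z (the intrinsics and any distortion apply to the point x, -y, -z); pixel columns grow to the right and rows downward; lengths in m; the calibration is good to about 2 mm. The wrist camera is an equidistant fisheye: a pixel r from the principal point sees the ray r / f radians off the axis. A picture is of the moment at which its call begins: read the wrist's pose just before it. camera_params takes no time and is no camera call; for the wrist camera it gives the pose at the moment of the call.
- workorder.hand_in(): hands the job in; it is judged then, once.
The state is a dict: "time_s": time; "q": joint angles; "dq": joint speeds; "joint_efforts": joint torques, N m; "eef_pos": TCP position; "eef_rot": TCP orientation; "wrist_force": force on the tool from outside, world axes, zero at the start; "torque": the same for the moment, N m; "opening": opening from 0.0 (shut) to 1.0 (fully open); "grasp_force": force on a finger pad.
Only numpy, scipy, OpenCV 4.12 (cv2) and the standard library are available. Lean on these libraries where they do the work, as an engineer would, in place of code of your own. Each camera call takes 0.05 s, during which the arm holds its last target. There are 200 camera calls.

TASK

Seal this batch of spice tins: with every tin centred on a bay circle, set the little switches so that exactly the heads over the bays holding a tin are on and the others off (colours match), pull the lever down to its last notch, then leave it clamped, hands off, for five seconds. Press the red button so that the lever goes back up, stand all the tins upright on the chopping board itself, and switch all five heads off. Leave the other things on the worktop where they are.

Things in the scene. Friction and masses are not known exactly. Their poses are not given: they have to be found in the camera images.
- sealer: White sealing machine for spice tins, 255 mm deep (x), 372 mm wide, fixed. Origin: underside, below the middle bay; x away from the robot, y left, z up; all offsets are in this frame, mm. Console in front: x -127 to -65, y +-160, 36 high. Steel deck: tins stand at z 15. Back housing x 73 to 123, 68 high; end posts x 75 to 105, y +-164 to 184, 99 high; ratchet guard y -187 to -211, 52 high.
- bay_1 (a point): Centre of the red circle on the deck, the leftmost (greatest y) bay (sealer x 0, y +140 mm). Five bays in a row along the sealer's y, 70 mm apart; each circle is 55 mm across.
- bay_2 (a point): Centre of the yellow circle on the deck, the second from the left bay (sealer x 0, y +70 mm). With the lever up the sealing bar stands upright behind the bays (sealer x 72 to 120 mm, up to z 195 mm), clear of the tins.
- bay_3 (a point): Centre of the green circle on the deck, the middle bay (sealer x 0, y +0 mm). With the lever in the last notch the bar lies level, its black heads 10 mm above the lids of the tins.
- bay_4 (a point): Centre of the blue circle on the deck, the fourth from the left bay (sealer x 0, y -70 mm). A low fence, top at z 31 mm, runs behind the bays (sealer x 29 to 33 mm) and at both ends of the row (y +-170 to 174 mm).
- bay_5 (a point): Centre of the purple circle on the deck, the rightmost bay (sealer x 0, y -140 mm).
- sw_1 (a joint): Slide of switch 1, the leftmost (greatest y), red dot: turns on the head over the red bay. Metres: 0 = off (towards the robot), 0.014 = on (away from it, at the white line and dots). White nub 8 x 8 mm, 12 mm tall, standing on the dark bank, top at z 42 mm (bank x -111 to -65, y -67 to 67 mm). Nub centre: sealer x -95 mm off, -81 mm on; y +48 mm. Snaps over its middle; 2.5 N flips it.
- sw_2 (a joint): Slide of switch 2, the second from the left, yellow dot: turns on the head over the yellow bay. Metres: 0 = off (towards the robot), 0.014 = on (away from it, at the white line and dots). White nub 8 x 8 mm, 12 mm tall, standing on the dark bank, top at z 42 mm (bank x -111 to -65, y -67 to 67 mm). Nub centre: sealer x -95 mm off, -81 mm on; y +24 mm. Snaps over its middle; 2.5 N flips it.
- sw_3 (a joint): Slide of switch 3, the middle, green dot: turns on the head over the green bay. Metres: 0 = off (towards the robot), 0.014 = on (away from it, at the white line and dots). White nub 8 x 8 mm, 12 mm tall, standing on the dark bank, top at z 42 mm (bank x -111 to -65, y -67 to 67 mm). Nub centre: sealer x -95 mm off, -81 mm on; y +0 mm. Snaps over its middle; 2.5 N flips it.
- sw_4 (a joint): Slide of switch 4, the fourth from the left, blue dot: turns on the head over the blue bay. Metres: 0 = off (towards the robot), 0.014 = on (away from it, at the white line and dots). White nub 8 x 8 mm, 12 mm tall, standing on the dark bank, top at z 42 mm (bank x -111 to -65, y -67 to 67 mm). Nub centre: sealer x -95 mm off, -81 mm on; y -24 mm. Snaps over its middle; 2.5 N flips it.
- sw_5 (a joint): Slide of switch 5, the rightmost, purple dot: turns on the head over the purple bay. Metres: 0 = off (towards the robot), 0.014 = on (away from it, at the white line and dots). White nub 8 x 8 mm, 12 mm tall, standing on the dark bank, top at z 42 mm (bank x -111 to -65, y -67 to 67 mm). Nub centre: sealer x -95 mm off, -81 mm on; y -48 mm. Snaps over its middle; 2.5 N flips it.
- press_lever (a joint): Angle of the lever and the sealing bar (one part), rad: 0 = up, held there by a spring (about 5 N at the knob when down), growing as the knob is pulled towards the robot and down. A ratchet holds it at notches 1.20, 1.45 and 1.70; 1.70 is the last, with the bar right down over the lids; stop at 1.80. Only the release button frees it. Hinge axis: along the sealer's y at x 90, z 84 mm.
- lever_knob (a point): Centre of the black ball knob, 30 mm across, on the lever at the right end of the machine, 150 mm from the hinge axis, sealer y -212 mm. At lever 0 it stands up, 86 degrees above the horizontal (slightly towards the robot); at 1.70 it points to the robot, 11 degrees below the horizontal. The rod is 11 mm thick. The knob can turn in a grip.
- release (a joint): Travel of the red release button, m: 0 = up, 0.008 = fully down. 25 mm across, on the console to the right of the switches: centre sealer x -88, y -130 mm, top at z 52 mm. Press straight down; the spring takes 5 N fully down, a ratchet under load up to 10 N. Some 4 mm down it frees the lever, which swings up by itself in about 2 s. It bobs by itself as the lever passes notches.
- tin_1: A filled spice tin: squat round steel tin with a paper band and an aluminium lid with a round brown paper label, lid 44 mm across, body 42 mm, 32 mm high in all, 100 g. Origin: centre of its underside; z up. Stands in one of the bays at the start; absent in some starts.
- tin_2: A filled spice tin: squat round steel tin with a paper band and an aluminium lid with a round brown paper label, lid 44 mm across, body 42 mm, 32 mm high in all, 100 g. Origin: centre of its underside; z up. Stands in one of the bays at the start; absent in some starts.
- tin_3: A filled spice tin: squat round steel tin with a paper band and an aluminium lid with a round brown paper label, lid 44 mm across, body 42 mm, 32 mm high in all, 100 g. Origin: centre of its underside; z up. Stands in one of the bays at the start; absent in some starts.
- tin_4: A filled spice tin: squat round steel tin with a paper band and an aluminium lid with a round brown paper label, lid 44 mm across, body 42 mm, 32 mm high in all, 100 g. Origin: centre of its underside; z up. Stands in one of the bays at the start; absent in some starts.
- tin_5: A filled spice tin: squat round steel tin with a paper band and an aluminium lid with a round brown paper label, lid 44 mm across, body 42 mm, 32 mm high in all, 100 g. Origin: centre of its underside; z up. Stands in one of the bays at the start; absent in some starts.
- board: Wooden chopping board lying on the worktop to the left of the sealer, loose, 0.6 kg, 190 mm (x) by 280 mm (y, with its handle) and 17 mm thick. Origin: centre of its underside. The board proper reaches in its own frame from x -95 to 95 and y -63 to 140 mm; the rest of its -y end, which points left, is the handle.
- beans: Bystander: red bean tin, 75 mm across, 58 mm high. Origin: centre of its underside.
- garlic: Bystander: garlic bulb, 60 mm. Origin: centre of its underside.
- mug: Bystander: white mug with a green band, 91 mm high. Origin: centre of its underside.
- lemon: Bystander: lemon, 78 mm long. Origin: centre of its underside.

How it is judged:
On the way, in this order (a step that is already met when the one before it is completed fails the run):
1. every tin centred on a bay circle, exactly the switches of the bays with tins on, the lever held in its last notch by the ratchet, the robot's fingers touching nothing, for 4 s ((horizontal distance between tin_1 and bay_1 below 0.012 m or horizontal distance between tin_1 and bay_2 below 0.012 m or horizontal distance between tin_1 and bay_3 below 0.012 m or horizontal distance between tin_1 and bay_4 below 0.012 m or horizontal distance between tin_1 and bay_5 below 0.012 m) and angle between each of tin_1, tin_2, tin_3, tin_4, tin_5's own z axis and vertical below 0.1 rad and (horizontal distance between tin_2 and bay_1 below 0.012 m or horizontal distance between tin_2 and bay_2 below 0.012 m or horizontal distance between tin_2 and bay_3 below 0.012 m or horizontal distance between tin_2 and bay_4 below 0.012 m or horizontal distance between tin_2 and bay_5 below 0.012 m) and (horizontal distance between tin_3 and bay_1 below 0.012 m or horizontal distance between tin_3 and bay_2 below 0.012 m or horizontal distance between tin_3 and bay_3 below 0.012 m or horizontal distance between tin_3 and bay_4 below 0.012 m or horizontal distance between tin_3 and bay_5 below 0.012 m) and (horizontal distance between tin_4 and bay_1 below 0.012 m or horizontal distance between tin_4 and bay_2 below 0.012 m or horizontal distance between tin_4 and bay_3 below 0.012 m or horizontal distance between tin_4 and bay_4 below 0.012 m or horizontal distance between tin_4 and bay_5 below 0.012 m) and (horizontal distance between tin_5 and bay_1 below 0.012 m or horizontal distance between tin_5 and bay_2 below 0.012 m or horizontal distance between tin_5 and bay_3 below 0.012 m or horizontal distance between tin_5 and bay_4 below 0.012 m or horizontal distance between tin_5 and bay_5 below 0.012 m) and ((horizontal distance between any of tin_1, tin_2, tin_3, tin_4, tin_5 and bay_1 below 0.012 m and value of joint sw_1 above 0.01 m) or (not (horizontal distance between any of tin_1, tin_2, tin_3, tin_4, tin_5 and bay_1 below 0.03 m) and value of joint sw_1 below 0.004 m)) and ((horizontal distance between any of tin_1, tin_2, tin_3, tin_4, tin_5 and bay_2 below 0.012 m and value of joint sw_2 above 0.01 m) or (not (horizontal distance between any of tin_1, tin_2, tin_3, tin_4, tin_5 and bay_2 below 0.03 m) and value of joint sw_2 below 0.004 m)) and ((horizontal distance between any of tin_1, tin_2, tin_3, tin_4, tin_5 and bay_3 below 0.012 m and value of joint sw_3 above 0.01 m) or (not (horizontal distance between any of tin_1, tin_2, tin_3, tin_4, tin_5 and bay_3 below 0.03 m) and value of joint sw_3 below 0.004 m)) and ((horizontal distance between any of tin_1, tin_2, tin_3, tin_4, tin_5 and bay_4 below 0.012 m and value of joint sw_4 above 0.01 m) or (not (horizontal distance between any of tin_1, tin_2, tin_3, tin_4, tin_5 and bay_4 below 0.03 m) and value of joint sw_4 below 0.004 m)) and ((horizontal distance between any of tin_1, tin_2, tin_3, tin_4, tin_5 and bay_5 below 0.012 m and value of joint sw_5 above 0.01 m) or (not (horizontal distance between any of tin_1, tin_2, tin_3, tin_4, tin_5 and bay_5 below 0.03 m) and value of joint sw_5 below 0.004 m)) and value of joint press_lever above 1.62 rad and contact force between the fingers and anything else below 0.5 N), for 4 s.
2. the release button pressed (value of joint release above 0.0025 m).
3. the lever back up (value of joint press_lever below 0.15 rad), for 0.2 s.
At the end, for the whole second after the job is handed in: every tin stands upright (within 0.1 rad) and still with its centre over the board proper (at least 5 mm inside its edge), all five switches are off (under 4 mm of travel), and the lever is up (under 0.15 rad) (x of tin_1 in the frame of board between -0.09 and 0.09 m and y of tin_1 in the frame of board between -0.058 and 0.135 m and z of tin_1 in the frame of board between 0.012 and 0.023 m and angle between each of tin_1, tin_2, tin_3, tin_4, tin_5's own z axis and vertical below 0.1 rad and linear speed of each of tin_1, tin_2, tin_3, tin_4, tin_5 below 0.03 m/s and x of tin_2 in the frame of board between -0.09 and 0.09 m and y of tin_2 in the frame of board between -0.058 and 0.135 m and z of tin_2 in the frame of board between 0.012 and 0.023 m and x of tin_3 in the frame of board between -0.09 and 0.09 m and y of tin_3 in the frame of board between -0.058 and 0.135 m and z of tin_3 in the frame of board between 0.012 and 0.023 m and x of tin_4 in the frame of board between -0.09 and 0.09 m and y of tin_4 in the frame of board between -0.058 and 0.135 m and z of tin_4 in the frame of board between 0.012 and 0.023 m and x of tin_5 in the frame of board between -0.09 and 0.09 m and y of tin_5 in the frame of board between -0.058 and 0.135 m and z of tin_5 in the frame of board between 0.012 and 0.023 m and value of joint each of sw_1, sw_2, sw_3, sw_4, sw_5 below 0.004 m and value of joint press_lever below 0.15 rad); the robot touches nothing.
It fails at once if the beans moved more than 3 cm from its place (distance of beans from where it was at the start of the episode above 0.03 m).
It fails at once if the garlic moved more than 3 cm from its place (distance of garlic from where it was at the start of the episode above 0.03 m).
It fails at once if the mug moved more than 3 cm from its place (distance of mug from where it was at the start of the episode above 0.03 m).
It fails at once if the lemon moved more than 3 cm from its place (distance of lemon from where it was at the start of the episode above 0.03 m).
Of tin_1, tin_2, tin_3, tin_4, tin_5 only 3 to 4 are there at a start; the rules pass over those that are not, and their reading is None.
At some moment in a run one of tin_1, tin_2, tin_3, tin_4, tin_5 may be knocked a few centimetres aside while the robot is not near it.
Once in a run the grip may slacken for a moment while it holds something.
It also fails if it takes over 210 s, if anything falls off the work surface, if the arm or the gripper's body presses on something with over 40 N, if the wrist force passes 120 N, or if a joint passes its speed limit or range.

## Working session

There is one attempt and no reset: what is moved stays moved. The work goes in short steps, Python scripts to look and compute and a tool call to move; the robot and the scene stay as the last step left them, time stands still between calls to the robot, and variables do not carry over. Pictures are saved under pics/ and viewed, at most 14 in all, crops included, and the job is handed in when it is done.

```bash
ls; mkdir -p pics; cat > h.py <<'E'
import numpy as np, cv2
from bench import get_obs, optics
def cam(n):
    p=optics.camera_params(n); im,d=optics.camera(n)
    return im.copy(),d.copy(),p
def rays(p,uv):
    f=192/np.tan(np.radians(p['fovy'])/2); uv=np.atleast_2d(uv).astype(float)
    x=(uv[:,0]-p['cx'])/f; y=(uv[:,1]-p['cy'])/f
    return x,y
def world(p,uv,d,fish=False):
    """pixel + depth along the optical axis -> world"""
    x,y=rays(p,uv); d=np.atleast_1d(d)
    if fish:
        r=np.hypot(x,y)+1e-12; s=np.tan(r)/r; x,y=x*s,y*s
    c=np.stack([x*d,-y*d,-d,np.ones(len(d))],0)
    return (np.linalg.inv(p['view'])@c)[:3].T
def onz(p,uv,z,fish=False):
    a=world(p,uv,np.full(len(np.atleast_2d(uv)),.1),fish); o=np.linalg.inv(p['view'])[:3,3]
    v=a-o; return o+v*((z-o[2])/v[:,2])[:,None]
E
python3 - <<'E'
from h import *
print(get_obs()['eef_pos'],get_obs()['eef_rot'])
ims=[]
for n in ['top','side']:
    im,d,p=cam(n); np.savez(f'pics/{n}0.npz',im=im,d=d,**{k:np.array(v) for k,v in p.items() if k in('fovy','cx','cy','view')})
    print(n,{k:(np.round(v,3).tolist() if k=='view' else v) for k,v in p.items()},d[d>0].min(),d.max())
    cv2.imwrite(f'pics/{n}0.png',im)
E
```

```text
pics
[0.22239153 0.52961133 0.1927948 ] [-3.19950874e-04  1.97571791e-01  9.80288054e-01 -7.85091904e-04]
top {'fovy': 52.19298137755769, 'cx': 251.77585353061247, 'cy': 194.76001735921082, 'view': [[-0.486, -0.874, -0.011, 0.215], [0.789, -0.444, 0.424, -0.476], [-0.376, 0.198, 0.905, -1.496], [0.0, 0.0, 0.0, 1.0]]} 0.65653414 2.9125814
side {'fovy': 46.838228991685654, 'cx': 257.296671999365, 'cy': 195.17462322825673, 'view': [[0.618, -0.786, 0.006, -0.374], [0.45, 0.36, 0.817, -0.343], [-0.644, -0.503, 0.576, -1.332], [0.0, 0.0, 0.0, 1.0]]} 0.87347686 2.8224874
```

View pics/top0.png

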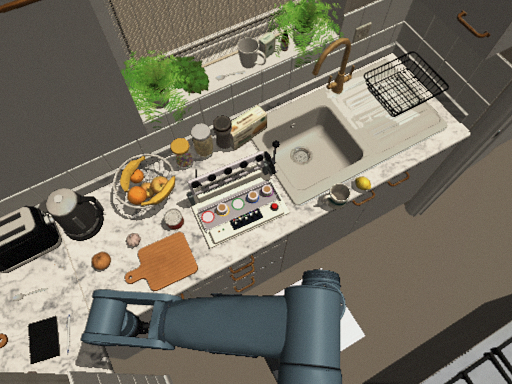

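View pics/side0.png

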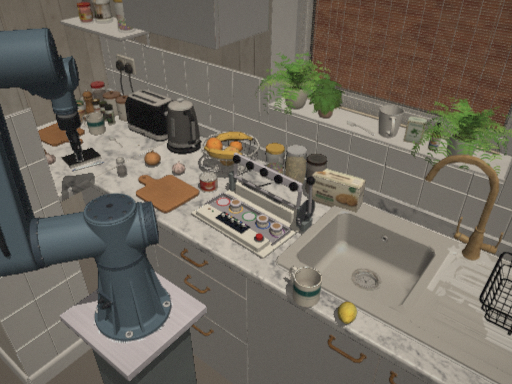

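Top view: the sealer is around (240,205), with the board at (165,262), beans at (173,218), garlic at (133,240), mug at (340,193) and lemon at (363,183). Side view: the sealer is around (245,220). I'll enlarge both.

```bash
python3 - <<'E'
import cv2,numpy as np
a=cv2.imread('pics/top0.png')[135:255,180:300]; b=cv2.imread('pics/side0.png')[145:265,185:325]
cv2.imwrite('pics/crop0.png',np.hstack([cv2.resize(a,(360,360),interpolation=2),cv2.resize(b,(420,360),interpolation=2)]))
E
```

```text
(no output)
```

View pics/crop0.png

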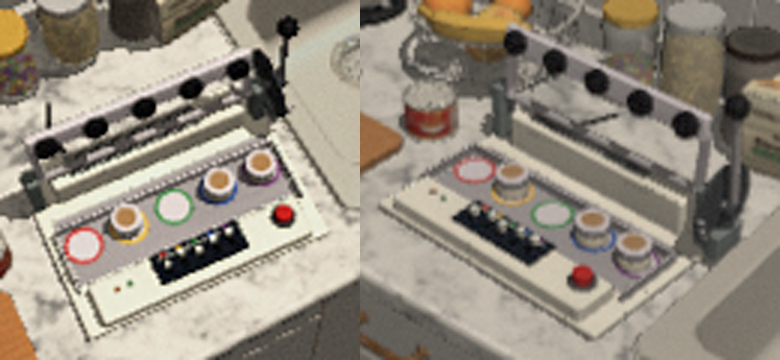

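Tins stand in the yellow (2), blue (4) and purple (5) bays. Red and green are empty. All five nubs look to be near the robot side, which I'll check closer. Next I triangulate the picks.

```bash
cat >> h.py <<'E'
def load(n): return dict(np.load(f'pics/{n}.npz'))
def tri(obs):
    """obs: list of (params, uv, fish) -> point and rms ray distance"""
    A=np.zeros((3,3));b=np.zeros(3);L=[]
    for p,uv,fi in obs:
        o=np.linalg.inv(p['view'])[:3,3]; v=world(p,uv,[.1],fi)[0]-o; v/=np.linalg.norm(v)
        M=np.eye(3)-np.outer(v,v);A+=M;b+=M@o;L.append((M,o))
    x=np.linalg.solve(A,b); return x,np.sqrt(np.mean([np.sum((M@(x-o))**2) for M,o in L]))
E
python3 - <<'E'
from h import *
t,s=load('top0'),load('side0')
P={'red':((208,216.7),(223.3,201.7)),'green':((237.7,204),(249.3,216.3)),'btn':((274.7,206.3),(259,236.3)),'knob':((276.3,143.7),(310.7,180)),
'y':((222.3,207),(236,202.7)),'b':((253.3,195.3),(263,217)),'p':((267,189),(276.3,225.7))}
W={}
for k,(a,b) in P.items():
    x,e=tri([(t,a,0),(s,b,0)]); W[k]=x; print(k,x.round(4),round(e,4))
# fit sealer pose
S={'red':(0,.14,.015),'green':(0,0,.015),'btn':(-.088,-.13,.052),'knob':(.0795,-.212,.2336)}
A=np.array([S[k] for k in S]);B=np.array([W[k] for k in S])
a=A-A.mean(0);b=B-B.mean(0)
yaw=np.arctan2((a[:,0]*b[:,1]-a[:,1]*b[:,0]).sum(),(a[:,0]*b[:,0]+a[:,1]*b[:,1]).sum())
c,sn=np.cos(yaw),np.sin(yaw);R=np.array([[c,-sn,0],[sn,c,0],[0,0,1]])
T=B.mean(0)-R@A.mean(0);print('yaw',yaw,'T',T);print((B-(A@R.T+T)).round(4))
for k in 'ybp': print(k,(R.T@(W[k]-T)).round(4))
E
```

```text
red [0.5652 0.1449 0.0109] 0.0033
green [0.5567 0.0059 0.0094] 0.0042
btn [ 0.4568 -0.1191  0.0431] 0.0039
knob [ 0.6188 -0.2128  0.2333] 0.0024
y [0.5627 0.0751 0.0395] 0.0028
b [ 0.5461 -0.0659  0.0464] 0.0058
p [ 0.5427 -0.1314  0.0424] 0.0034
yaw -0.07413331323040012 T [ 0.55523624  0.0049147  -0.00470664]
[[-0.0004  0.0004  0.0006]
 [ 0.0015  0.001  -0.0009]
 [-0.001  -0.0009 -0.0042]
 [ 0.     -0.0004  0.0044]]
y [0.0023 0.0705 0.0442]
b [-0.0039 -0.0713  0.0512]
p [-0.0024 -0.1369  0.0471]
```

```bash
cat >> h.py <<'E'
from scipy.spatial.transform import Rotation as Ro
class SL: T=np.array([.5552,.0049,0.]); yaw=-.0741
def s2w(x,y,z):
    """sealer mm -> world m"""
    c,s=np.cos(SL.yaw),np.sin(SL.yaw); x,y,z=x/1e3,y/1e3,z/1e3
    return np.array([c*x-s*y,s*x+c*y,z])+SL.T
def w2s(w):
    c,s=np.cos(SL.yaw),np.sin(SL.yaw); d=np.atleast_2d(w)-SL.T
    return np.stack([c*d[:,0]+s*d[:,1],-s*d[:,0]+c*d[:,1],d[:,2]],1)*1e3
def go(w,closing=None):
    """print shift in tool axes (m) and rz so that TCP gets to w, tool y along angle `closing` (world, mod pi)"""
    o=get_obs(); q=o['eef_rot']; R=Ro.from_quat([q[1],q[2],q[3],q[0]]).as_matrix()
    d=R.T@(np.array(w)-o['eef_pos']); rz=0
    if closing is not None:
        a=np.arctan2(R[1,1],R[0,1]); rz=-((closing-a+np.pi/2)%np.pi-np.pi/2)
    print('go',d.round(4),'rz',round(rz,3),'tilt',R[:2,2].round(4),'q6',round(o['q'][5],2),'t',o['time_s'])
E
python3 - <<'E'
from h import *
p=optics.camera_params('wrist');print(p['fovy'],p['cx'],p['cy'],np.linalg.inv(p['view']).round(3).tolist())
go([.43,.06,.30],np.pi/2+SL.yaw)
E
```

```text
65.70646984690485 254.5759476781001 189.5520818694409 [[0.386, -0.878, -0.282, 0.15], [0.922, 0.367, 0.12, 0.561], [-0.002, -0.306, 0.952, 0.373], [0.0, 0.0, 0.0, 1.0]]
go [-0.3733 -0.3527 -0.1067] rz -0.324 tilt [-0.0009 -0.0013] q6 -0.21 t 0.1
```

Units first: shifts go in shares of 0.6 m and turns go in shares of 120 degrees. So -0.37 m is -0.6167, -0.35 m is -0.5833, -0.324 rad is -0.1547.

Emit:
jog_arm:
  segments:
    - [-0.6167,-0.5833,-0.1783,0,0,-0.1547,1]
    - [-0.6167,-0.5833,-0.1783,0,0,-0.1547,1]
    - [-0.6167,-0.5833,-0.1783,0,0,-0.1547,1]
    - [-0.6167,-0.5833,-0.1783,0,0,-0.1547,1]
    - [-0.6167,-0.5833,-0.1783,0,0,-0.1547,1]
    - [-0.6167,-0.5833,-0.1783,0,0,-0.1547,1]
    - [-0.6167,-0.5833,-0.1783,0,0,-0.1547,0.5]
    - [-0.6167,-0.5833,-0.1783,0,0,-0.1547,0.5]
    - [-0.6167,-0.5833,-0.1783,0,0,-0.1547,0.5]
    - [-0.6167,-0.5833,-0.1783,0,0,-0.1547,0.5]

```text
refused: segments: the value is not of type 'object' (schema: type "object"). Nothing was moved.
```

The error is about the shape of the input: an object with the rows under "deltas". Fixing that and sending the same move.

Emit:
jog_arm:
  segments: {"deltas": [[-0.6167,-0.5833,-0.1783,0,0,-0.1547,1],[-0.6167,-0.5833,-0.1783,0,0,-0.1547,1],[-0.6167,-0.5833,-0.1783,0,0,-0.1547,1],[-0.6167,-0.5833,-0.1783,0,0,-0.1547,1],[-0.6167,-0.5833,-0.1783,0,0,-0.1547,1],[-0.6167,-0.5833,-0.1783,0,0,-0.1547,1],[-0.6167,-0.5833,-0.1783,0,0,-0.1547,0.5],[-0.6167,-0.5833,-0.1783,0,0,-0.1547,0.5],[-0.6167,-0.5833,-0.1783,0,0,-0.1547,0.5],[-0.6167,-0.5833,-0.1783,0,0,-0.1547,0.5]]}

```text
time_s: 1.35
eef_pos: [0.4286, 0.0627, 0.3006]
eef_rot: [-0.0, 0.039, 0.999, -0.0]
wrist_force: [-0.5, 0.2, -0.4]
opening: 0.497
grasp_force: 0.0
```

```bash
python3 - <<'E'
from h import *
print(get_obs()['eef_pos'],get_obs()['eef_rot'])
im,d,p=cam('wrist'); np.savez('pics/w1.npz',im=im,d=d,**{k:np.array(v) for k,v in p.items() if k in('fovy','cx','cy','view')})
cv2.imwrite('pics/w1.png',im)
E
```

```text
[0.42864475 0.06267144 0.30060404] [-1.35298464e-04  3.86349253e-02  9.99253383e-01 -1.88285055e-05]
```

View pics/w1.png

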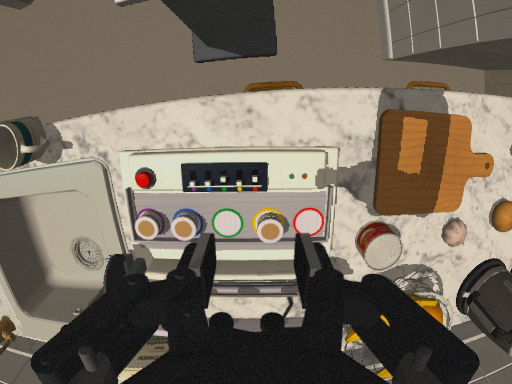

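The wrist view shows the purple (148,224), blue (185,226) and yellow (269,226) tins, with the yellow one looking slightly off its circle. It also shows the empty green (228,223) and red (308,222) circles, the switches at row ~182, the button at (145,178) and the board at (422,160). Now an enlarged crop and measured centroids.

```bash
python3 - <<'E'
from h import *
w=load('w1');im=w['im'];d=w['d']
cv2.imwrite('pics/w1c.png',cv2.resize(im[155:255,125:335],(798,380),interpolation=cv2.INTER_CUBIC))
hsv=cv2.cvtColor(im,cv2.COLOR_BGR2HSV)
def cen(box,lo,hi,what,z):
    x0,y0,x1,y1=box; m=cv2.inRange(hsv[y0:y1,x0:x1],lo,hi)
    pts=cv2.findNonZero(m).reshape(-1,2)+[x0,y0]
    e=cv2.minEnclosingCircle(pts.astype(np.float32)) ; (ex,ey),(a,b),_=cv2.fitEllipse(cv2.convexHull(pts))
    W=onz(w,[(ex,ey)],z,True); dd=d[y0:y1,x0:x1][m>0]; dw=world(w,pts,np.maximum(dd,1e-3),True)
    print(what,len(pts),(round(ex,1),round(ey,1)),(round(a,1),round(b,1)),'w',W.round(4),'s',w2s(W).round(1),'depth z',np.median(dw[:,2]).round(4))
cen((290,200,326,240),(0,120,100),(8,255,255),'red',.015)
cen((208,204,246,242),(50,80,60),(85,255,255),'green',.015)
cen((130,164,160,192),(0,150,80),(8,255,255),'btn',.052)
for n,b in (('p',(130,205,166,245)),('b',(167,205,205,245)),('y',(250,205,288,245))):
    cen(b,(8,80,90),(17,180,255),n,.047)
x0=[]
for y in (48,24,0,-24,-48):
    for x in (-95,-81):
        P=np.append(s2w(x,y,42),1); c=w['view']@P; X=np.array([c[0],-c[1]]);r=np.hypot(*X);th=np.arctan2(r,-c[2]);f=192/np.tan(np.radians(w['fovy'])/2)
        uv=X/r*th*f+[w['cx'],w['cy']]; x0.append((y,x,uv.round(1).tolist(),((uv-[125,155])*3.8).round().tolist()))
print(*x0,sep='\n')
E
```

```text
red 170 (308.2, 221.7) (28.3, 31.5) w [[0.5651 0.1462 0.015 ]] s [[ -0.6 141.7  15. ]] depth z 0.0168
green 185 (227.2, 222.5) (28.7, 31.5) w [[0.5554 0.0066 0.015 ]] s [[ 0.1  1.7 15. ]] depth z 0.0168
btn 165 (142.2, 179.5) (13.2, 15.2) w [[ 0.4579 -0.1162  0.052 ]] s [[ -88.1 -128.    52. ]] depth z 0.0521
p 195 (145.9, 228.1) (14.1, 17.1) w [[ 0.5437 -0.1295  0.047 ]] s [[  -1.5 -134.9   47. ]] depth z 0.0477
b 218 (183.0, 228.7) (15.1, 17.6) w [[ 0.548  -0.0637  0.047 ]] s [[ -2.1 -68.9  47. ]] depth z 0.0477
y 239 (271.1, 230.4) (15.9, 22.1) w [[0.5607 0.0803 0.047 ]] s [[-0.1 75.6 47. ]] depth z 0.0478
(48, -95, [253.9, 172.7], [490.0, 67.0])
(48, -81, [253.9, 181.5], [490.0, 101.0])
(24, -95, [238.2, 172.7], [430.0, 67.0])
(24, -81, [238.3, 181.5], [431.0, 101.0])
(0, -95, [222.6, 172.8], [371.0, 68.0])
(0, -81, [222.8, 181.6], [372.0, 101.0])
(-24, -95, [207.1, 172.9], [312.0, 68.0])
(-24, -81, [207.5, 181.6], [314.0, 101.0])
(-48, -95, [191.9, 173.0], [254.0, 68.0])
(-48, -81, [192.4, 181.7], [256.0, 101.0])
```

View pics/w1c.png

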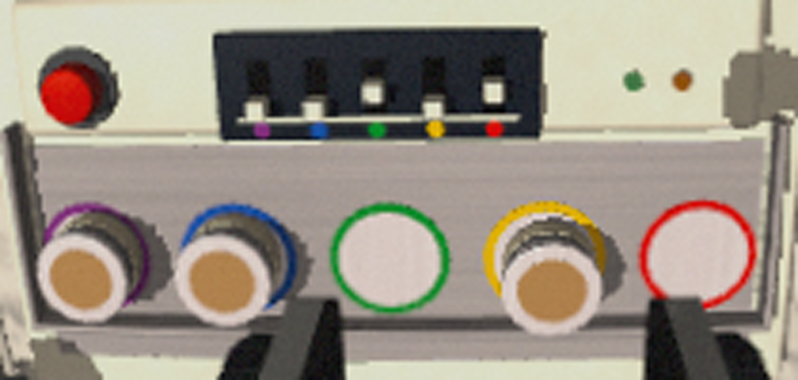

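```bash
sed -i 's/T=np.array(\[.5552,.0049,0.\])/T=np.array([.5553,.0067,0.])/' h.py; python3 - <<'E'
from h import *
go(s2w(-70,0,140),np.pi/2+SL.yaw)
E
```

```text
go [-0.0613 -0.0475  0.1602] rz -0.002 tilt [-0.0009  0.0005] q6 -1.62 t 1.4
```

Converted, 0.16 m is 0.2667, 0.107 m is 0.1783.

Emit:
jog_arm:
  segments: {"deltas": [[-0.0333,-0.0267,0.0883,0,0,0,0.5],[-0.0683,-0.0533,0.1783,0,0,0,0.5],[-0.1017,-0.0792,0.2667,0,0,0,0.5],[-0.1017,-0.0792,0.2667,0,0,0,0.5]]}

```text
time_s: 1.9
eef_pos: [0.4818, 0.0137, 0.1357]
eef_rot: [-0.005, 0.037, 0.999, 0.001]
wrist_force: [-0.4, 0.7, -0.1]
opening: 0.501
grasp_force: 0.0
```

```bash
python3 - <<'E'
from h import *
im,d,p=cam('wrist'); np.savez('pics/w2.npz',im=im,d=d,**{k:np.array(v) for k,v in p.items() if k in('fovy','cx','cy','view')})
cv2.imwrite('pics/w2.png',im)
def proj(w,P):
    c=w['view']@np.append(P,1); X=np.array([c[0],-c[1]]);r=np.hypot(*X);th=np.arctan2(r,-c[2]);f=192/np.tan(np.radians(w['fovy'])/2)
    return (X/r*th*f+[w['cx'],w['cy']]).round(1)
for y in (48,0,-48): print(y,[proj(p,s2w(x,y,z)) for x,z in ((-95,42),(-81,42),(-111,30),(-65,30))])
go(s2w(-70,0,140),np.pi/2+SL.yaw)
E
```

```text
48 [array([302.3, 159.7]), array([301.7, 174. ]), array([301. , 141.3]), array([299.2, 186.3])]
0 [array([251.8, 159.4]), array([251.8, 173.8]), array([251.9, 140.8]), array([251.9, 186.2])]
-48 [array([201.4, 159.6]), array([202. , 173.8]), array([202.9, 141.2]), array([204.7, 186.2])]
go [-0.002  -0.0017 -0.0012] rz 0.001 tilt [-0.0055  0.0016] q6 -1.72 t 1.95
```

View pics/w2.png

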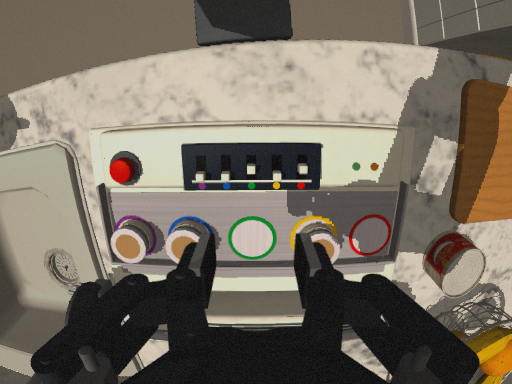

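Bank spans rows 143–190. The purple, blue and yellow nubs sit near row 177, and the green and red ones near row 169. I'll use depth to get the nub-top positions.

```bash
python3 - <<'E'
from h import *
w=load('w2');vv,uu=np.mgrid[140:192,180:325];uv=np.stack([uu.ravel(),vv.ravel()],1)
W=world(w,uv,w['d'][140:192,180:325].ravel(),True);S=w2s(W)
im=w['im'][140:192,180:325].reshape(-1,3)
for y in (48,24,0,-24,-48):
    k=(abs(S[:,1]-y)<9)&(S[:,2]>37)&(S[:,2]<48)&(S[:,0]>-108)&(S[:,0]<-66)&(im.min(1)>110)
    k2=(abs(S[:,1]-y)<9)&(S[:,0]>-108)&(S[:,0]<-66)&(im.min(1)>110)
    print(y,k.sum(),S[k].mean(0).round(1) if k.any() else '',S[k2].mean(0).round(1),uv[k2].mean(0).round(1), [np.percentile(S[k2][:,2],q).round(1) for q in(10,50,90)])
k=(abs(S[:,1])<60)&(S[:,0]>-110)&(S[:,0]<-67); print('bank z',np.percentile(S[k][:,2],[5,25,50,75,95]).round(1))
im=cv2.resize(w['im'][138:195,178:326],(740,285),interpolation=cv2.INTER_CUBIC);cv2.imwrite('pics/w2c.png',im)
E
```

```text
48 42 [-76.1  48.7  42.4] [-83.4  47.5  49.2] [302.4 173.2] [np.float64(42.0), np.float64(52.9), np.float64(54.6)]
24 29 [-74.4  24.2  42.6] [-79.2  23.3  50.5] [276.7 177.9] [np.float64(42.3), np.float64(53.7), np.float64(54.9)]
0 38 [-74.5   0.2  42.5] [-83.   -0.6  49.9] [251.  173.6] [np.float64(42.0), np.float64(53.8), np.float64(54.9)]
-24 29 [-74.  -24.1  42.3] [-78.5 -24.7  50.5] [225.2 178.6] [np.float64(42.0), np.float64(53.8), np.float64(55.1)]
-48 37 [-73.7 -46.5  42.5] [-78.  -47.6  50. ] [201.1 178.9] [np.float64(41.9), np.float64(53.5), np.float64(54.9)]
bank z [41.2 41.9 42.4 43.  53.5]
```

View pics/w2c.png

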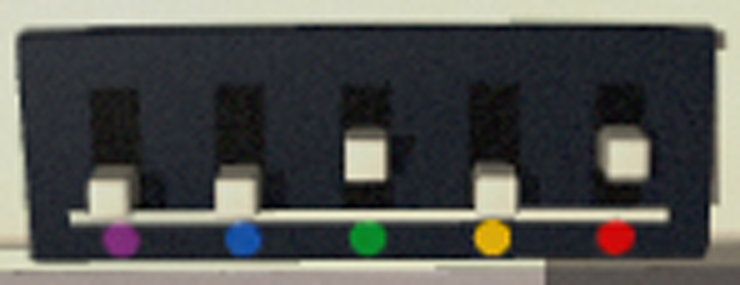

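```bash
python3 - <<'E'
from h import *
for n in ('w2','w1'):
    w=load(n);vv,uu=np.mgrid[140:200,180:325];uv=np.stack([uu.ravel(),vv.ravel()],1)
    S=w2s(world(w,uv,w['d'][140:200,180:325].ravel(),True))
    for y in (48,24,0,-24,-48):
        k=(abs(S[:,1]-y)<9)&(S[:,2]>50)&(S[:,2]<60)&(S[:,0]>-112)&(S[:,0]<-60)
        print(n,y,k.sum(),S[k].mean(0).round(1),np.ptp(S[k],axis=0).round(1))
w=load('w1');vv,uu=np.mgrid[100:240,370:480];uv=np.stack([uu.ravel(),vv.ravel()],1)
W=world(w,uv,w['d'][100:240,370:480].ravel(),True);h=cv2.cvtColor(w['im'],cv2.COLOR_BGR2HSV)[100:240,370:480].reshape(-1,3)
k=(h[:,1]>90)&(h[:,0]<25)&(W[:,2]>.008)&(W[:,2]<.026)
m=np.zeros(140*110,np.uint8);m[k]=255
n,l,st,_=cv2.connectedComponentsWithStats(m.reshape(140,110));i=1+st[1:,4].argmax();B=W[(l==i).ravel()]
print('board z',np.median(B[:,2]),B.min(0),B.max(0)); print(cv2.minAreaRect(B[:,:2].astype(np.float32)*1e3))
for x0 in np.arange(.40,.66,.02):
    q=B[abs(B[:,0]-x0)<.01]; 
    if len(q): print(round(x0,2),q[:,1].min().round(3),q[:,1].max().round(3))
E
```

```text
w2 48 72 [-88.9  46.6  53.6] [7.9 6.7 5.8]
w2 24 79 [-81.8  23.2  53.7] [7.2 7.5 5.3]
w2 0 78 [-88.5  -0.7  53.9] [7.7 7.3 4.5]
w2 -24 84 [-81.2 -24.5  53.8] [8.1 7.6 5.9]
w2 -48 81 [-81.1 -48.   53.9] [8.1 8.7 5.6]
w1 48 34 [-89.   46.9  53.7] [7.5 7.5 5.6]
w1 24 33 [-81.4  23.2  53.8] [7.8 7.6 5.8]
w1 0 30 [-88.4  -0.8  53.9] [6.7 7.7 4.7]
w1 -24 26 [-81.6 -24.5  53.7] [7.4 6.6 5.2]
w1 -48 29 [-81.1 -48.7  53.9] [7.2 8.  5.2]
board z 0.01645525673036019 [0.37683344 0.2669667  0.00801095] [0.57407744 0.51011141 0.02009195]
((476.4305419921875, 391.06207275390625), (240.86468505859375, 189.57528686523438), 86.87161254882812)
0.4 0.275 0.477
0.42 0.274 0.476
0.44 0.273 0.477
0.46 0.272 0.507
0.48 0.27 0.508
0.5 0.27 0.51
0.52 0.268 0.475
0.54 0.267 0.469
0.56 0.27 0.469
0.58 0.389 0.457
```

Heights in the sealer frame: the bank top is z 42 and the nubs reach z 54. Purple, blue and yellow are on (travel 13.7 mm), but red and green sit mid-travel (about 6.4 mm), so they must be pushed fully off. The board proper spans x 0.38–0.57 and y 0.27–0.475, top at z 0.0165. Next I turn 90° with the fingers shut, behind the red nub.

Converted, 1.57 rad is 0.7496.

Emit:
jog_arm:
  segments: {"deltas": [[0,0,0,0,0,0.0859,0],[0,0,0,0,0,0.1719,0],[0,0,0,0,0,0.2578,0],[0,0,0,0,0,0.3438,0],[0,0,0,0,0,0.4297,0],[0,0,0,0,0,0.5157,0],[0,0,0,0,0,0.6016,0],[0,0,0,0,0,0.6875,0],[0,0,0,0,0,0.7496,0],[0,0,0,0,0,0.7496,0]]}

```text
time_s: 3.2
eef_pos: [0.4867, 0.0133, 0.1435]
eef_rot: [0.002, 0.731, 0.682, 0.001]
wrist_force: [-0.7, -0.7, 0.1]
opening: 0.003
grasp_force: 0.0
```

```bash
python3 - <<'E'
from h import *
go(s2w(-58,47,90),SL.yaw)
E
```

```text
go [0.0455 0.0109 0.0535] rz 0.004 tilt [ 0.0044 -0.0007] q6 -0.15 t 3.2
```

Converted, 0.053 m is 0.0883, 0.0455 m is 0.0758, 0.004 rad is 0.0019.

Emit:
jog_arm:
  segments: {"deltas": [[0.075,0.0183,0.0417,0,0,0.0019,0],[0.0758,0.0183,0.0883,0,0,0.0019,0],[0.0758,0.0183,0.0883,0,0,0.0019,0]]}

```text
time_s: 3.58
eef_pos: [0.4984, 0.058, 0.0871]
eef_rot: [-0.001, 0.732, 0.681, -0.001]
wrist_force: [-0.1, -0.3, 0.0]
opening: 0.002
grasp_force: 0.0
```

```bash
python3 - <<'E'
from h import *
im,d,p=cam('wrist'); cv2.imwrite('pics/w3.png',im)
go(s2w(-58,47,47),SL.yaw); print(w2s(get_obs()['eef_pos']))
E
```

```text
go [0.0005 0.0013 0.0414] rz -0.0 tilt [-0.0003  0.0001] q6 -0.05 t 3.625
[[-59.28178459  46.4880017   88.39886666]]
```

View pics/w3.png

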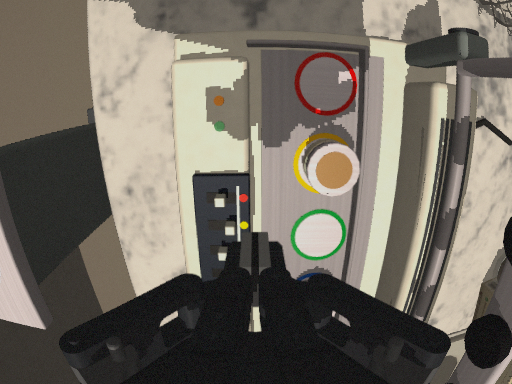

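View: the red nub is at (219,200), left of the shut fingertips at (258,240), and the way down to the console edge is clear. I'll descend, then sweep towards the robot.

Converted, 0.0405 m is 0.0675, 0.025 m is 0.0417.

Emit:
jog_arm:
  segments: {"deltas": [[0,0,0.0417,0,0,0,0],[0,0,0.0675,0,0,0,0],[0,0,0.0675,0,0,0,0],[0,-0.01,0.0675,0,0,0,0],[0,-0.0167,0.0675,0,0,0,0],[0,-0.0167,0.0675,0,0,0,0]]}

```text
time_s: 4.38
eef_pos: [0.4898, 0.0576, 0.0477]
eef_rot: [0.0, 0.734, 0.679, 0.0]
wrist_force: [-0.8, -0.4, 0.8]
opening: -0.002
grasp_force: 0.0
```

```bash
python3 - <<'E'
from h import *
print(w2s(get_obs()['eef_pos']),get_obs()['wrist_force'])
E
```

```text
[[-69.0611012   45.94447472  47.68796098]] [-0.80543238 -0.40703374  0.78694361]
```

Converted, -0.006 m is -0.01, -0.003 m is -0.005.

Emit:
jog_arm:
  segments: {"deltas": [[0,-0.005,0,0,0,0,0],[0,-0.01,0,0,0,0,0],[0,-0.01,0,0,0,0,0]]}
  only: "pos|wrist"

```text
eef_pos: [0.4836, 0.0581, 0.0471]
wrist_force: [-0.1, 0.3, -0.5]
```

Emit:
jog_arm:
  segments: {"deltas": [[0,-0.005,0,0,0,0,0],[0,-0.005,0,0,0,0,0]]}
  only: "pos|wrist"

```text
eef_pos: [0.4807, 0.0583, 0.0471]
wrist_force: [-0.3, 0.6, -0.2]
```

Emit:
jog_arm:
  segments: {"deltas": [[0,-0.005,0,0,0,0,0],[0,-0.005,0,0,0,0,0]]}
  only: "pos|wrist"

```text
eef_pos: [0.4777, 0.0586, 0.0471]
wrist_force: [-0.2, -0.0, -0.1]
```

```bash
python3 - <<'E'
from h import *
print(w2s(get_obs()['eef_pos']),get_obs()['wrist_force'])
im,d,p=cam('wrist'); cv2.imwrite('pics/w4.png',cv2.resize(im[140:300,150:350],(800,640))[:600])
E
```

```text
[[-81.26051241  45.9666349   47.11414214]] [-0.22654738 -0.02617212 -0.13345482]
```

View pics/w4.png

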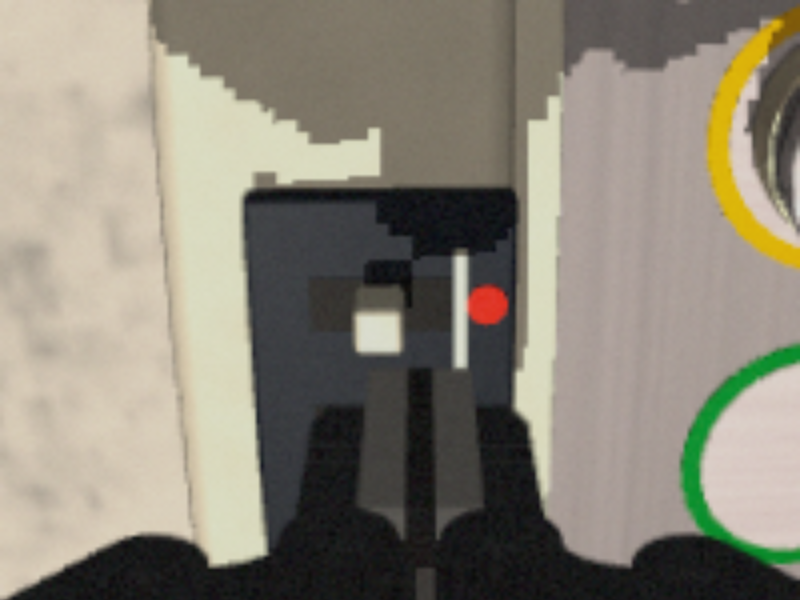

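The fingertips' edge (420,370) doesn't overlap the red nub (378,330) and no contact force shows. I'll check where the TCP and nub project.

```bash
cat >> h.py <<'E'
def proj(w,P):
    c=w['view']@np.append(P,1); X=np.array([c[0],-c[1]]);r=np.hypot(*X);th=np.arctan2(r,-c[2]);f=192/np.tan(np.radians(w['fovy'])/2)
    return (X/r*th*f+[float(w['cx']),float(w['cy'])]).round(1)
E
python3 - <<'E'
from h import *
o=get_obs();im,d,p=cam('wrist');np.savez('pics/w4.npz',im=im,d=d,**{k:np.array(v) for k,v in p.items() if k in('fovy','cx','cy','view')})
q=o['eef_rot'];R=Ro.from_quat([q[1],q[2],q[3],q[0]]).as_matrix()
f=lambda P:((proj(p,P)-[150,140])*4).round()
for a in (0,.011,-.011): print('tcp+x',a,f(o['eef_pos']+R@[a,0,0]),f(o['eef_pos']+R@[a,0,-.02]))
for x,y in((-89,47),(-95,47),(-81,47)): print(f(s2w(x,y,54)),f(s2w(x,y,42)))
S=w2s(world(p,[(uu,vv) for vv in (233,236,240,245,250,260) for uu in (247,263)],[d[vv,uu] for vv in (233,236,240,245,250,260) for uu in (247,263)],True));print(S.round(1))
E
```

```text
tcp+x 0 [419. 320.] [419. 374.]
tcp+x 0.011 [419. 258.] [419. 307.]
tcp+x -0.011 [419. 380.] [419. 438.]
[370. 332.] [372. 303.]
[332. 332.] [337. 302.]
[420. 332.] [419. 303.]
[[-85.   57.9  90.8]
 [-76.9  57.9  90.8]
 [-85.   57.7  93.8]
 [-76.9  57.2  92.8]
 [-84.9  58.   98.6]
 [-77.   57.6  97.9]
 [-84.7  58.  103.9]
 [-77.2  58.1 104. ]
 [-84.6  57.6 108. ]
 [-77.3  57.5 107.8]
 [-84.4  57.9 117.3]
 [-77.5  57.4 116.5]]
```

The visible fingers end at z≈90 while the TCP reads 47, so the real tip seems to be about 40 mm higher than reported. I'll cross-check with the side camera.

```bash
python3 - <<'E'
from h import *
o=get_obs();q=o['eef_rot'];R=Ro.from_quat([q[1],q[2],q[3],q[0]])
for n in('side','top'):
    im,d,p=cam(n);vv,uu=np.mgrid[0:384,0:512];W=world(p,np.stack([uu.ravel(),vv.ravel()],1),d.ravel())
    L=R.inv().apply(W-o['eef_pos'])*1e3; k=(d.ravel()>.1)&(abs(L[:,0])<25)&(abs(L[:,1])<25)
    h,e=np.histogram(L[k][:,2],bins=np.arange(-120,60,8));print(n,dict(zip(e[:-1].astype(int).tolist(),h.tolist())))
    if n=='side': cv2.imwrite('pics/s5.png',cv2.resize(im[130:250,185:325],(700,600),interpolation=2))
E
```

```text
side {-120: 16, -112: 22, -104: 12, -96: 28, -88: 20, -80: 8, -72: 14, -64: 10, -56: 16, -48: 10, -40: 3, -32: 0, -24: 0, -16: 0, -8: 9, 0: 45, 8: 18, 16: 0, 24: 0, 32: 0, 40: 0, 48: 0}
top {-120: 0, -112: 0, -104: 0, -96: 0, -88: 0, -80: 0, -72: 0, -64: 0, -56: 0, -48: 0, -40: 0, -32: 0, -24: 0, -16: 0, -8: 1, 0: 4, 8: 3, 16: 0, 24: 0, 32: 0, 40: 0, 48: 0}
```

View pics/s5.png

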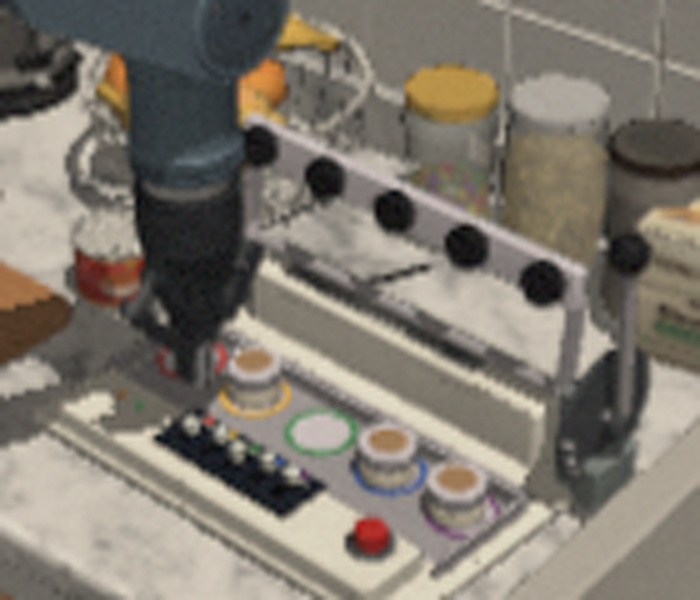

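Both cameras agree that the physical fingertips end about 41 mm short of the reported TCP, so I'll work with measured tips. I back off behind the nub, then lower in steps while watching force.

Units first: shifts go in shares of 0.6 m and turns go in shares of 120 degrees. So 0.034 m is 0.0567, 0.014 m is 0.0233.

Emit:
jog_arm:
  segments: {"deltas": [[0,0.0233,0,0,0,0,0],[0,0.0233,0,0,0,0,0],[0,0.0233,0.02,0,0,0,0],[0,0.0233,0.04,0,0,0,0],[0,0.0233,0.0567,0,0,0,0],[0,0.0233,0.0567,0,0,0,0]]}

```text
time_s: 6.2
eef_pos: [0.4906, 0.0576, 0.0118]
eef_rot: [-0.001, 0.734, 0.679, -0.001]
wrist_force: [0.8, -0.6, 0.3]
opening: 0.003
grasp_force: 0.0
```

```bash
cat >> h.py <<'E'
def tip(show=True):
    """finger tip height seen by the wrist camera: lowest finger-depth point within 14 mm of the TCP axis"""
    o=get_obs();im,d,p=cam('wrist');q=o['eef_rot'];R=Ro.from_quat([q[1],q[2],q[3],q[0]])
    vv,uu=np.mgrid[150:384:1,100:412:1];W=world(p,np.stack([uu.ravel(),vv.ravel()],1),d[150:384,100:412].ravel(),True)
    L=R.inv().apply(W-o['eef_pos'])*1e3;k=(abs(L[:,0]-11.5)<3)&(abs(L[:,1])<14)&(L[:,2]>-60)
    print('tip local z sorted',np.sort(L[k][:,2])[::-1][:12].round(1),'tcp s',w2s(o['eef_pos']).round(1),'F',o['wrist_force'].round(1));return im,d,p
E
python3 -c "
from h import *
tip()"
```

```text
tip local z sorted [-2.  -2.  -2.2 -2.4 -2.4 -2.5 -2.6 -2.6 -2.6 -2.6 -2.7 -2.7] tcp s [[-68.3  46.   11.8]] F [ 0.8 -0.6  0.3]
```

Converted, -0.009 m is -0.015, -0.006 m is -0.01.

Emit:
jog_arm:
  segments: {"deltas": [[0,0,0.0083,0,0,0,0],[0,0,0.0083,0,0,0,0],[0,-0.005,0.0083,0,0,0,0],[0,-0.01,0.0083,0,0,0,0],[0,-0.015,0.0083,0,0,0,0],[0,-0.015,0.0083,0,0,0,0]]}

```text
time_s: 7.0
eef_pos: [0.4826, 0.0582, 0.0082]
eef_rot: [-0.0, 0.734, 0.679, -0.0]
wrist_force: [0.1, -0.6, 0.1]
opening: -0.004
grasp_force: 0.0
```

```bash
python3 - <<'E'
from h import *
o=get_obs();im,d,p=cam('wrist');cv2.imwrite('pics/w6.png',cv2.resize(im[150:270,170:330],(800,600),interpolation=2))
print(w2s(o['eef_pos']),o['wrist_force'])
E
```

```text
[[-76.2841866   45.98841091   8.2272337 ]] [ 0.11393607 -0.58974953  0.13551212]
```

View pics/w6.png

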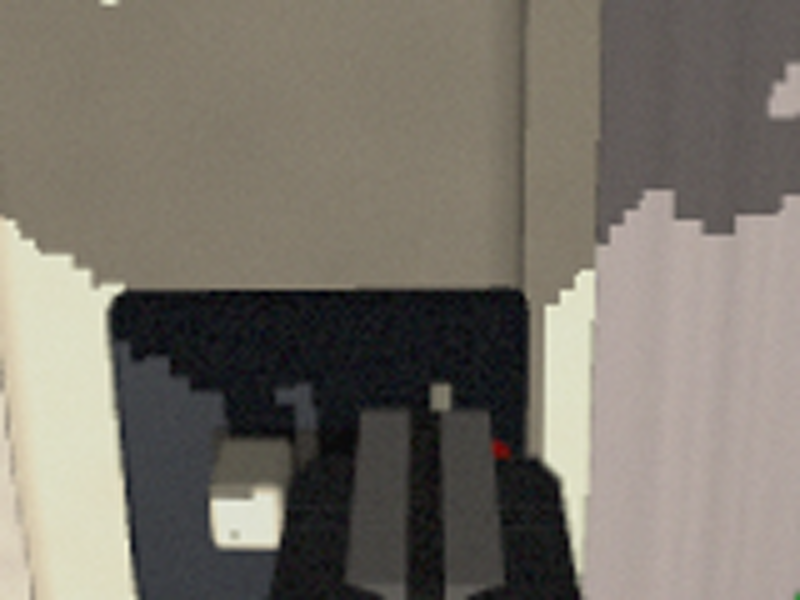

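The red nub now shows at (247,490) in the crop, left of the tips. I'll measure it by depth.

```bash
cat >> h.py <<'E'
def nubs(name='wrist',zlo=49,zhi=58):
    im,d,p=cam(name);vv,uu=np.mgrid[0:384,0:512];S=w2s(world(p,np.stack([uu.ravel(),vv.ravel()],1),d.ravel(),name=='wrist'))
    b=im.reshape(-1,3).min(1)
    for y in (48,24,0,-24,-48):
        k=(abs(S[:,1]-y)<9)&(S[:,2]>zlo)&(S[:,2]<zhi)&(S[:,0]>-112)&(S[:,0]<-60)&(b>60)&(d.ravel()>.05)
        print('nub',y,k.sum(),S[k].mean(0).round(1) if k.sum()>5 else '',S[k].min(0).round(1) if k.sum()>5 else '',S[k].max(0).round(1) if k.sum()>5 else '')
E
python3 - <<'E'
from h import *
nubs()
im,d,p=cam('wrist');o=get_obs()
for v in range(226,262,4):
    uvs=[(247,v),(263,v)];print(v,w2s(world(p,uvs,[d[b,a] for a,b in uvs],True)).round(1).tolist())
E
```

```text
nub 48 258 [-93.4  48.8  53.6] [-99.2  43.5  49. ] [-62.4  57.   57.8]
nub 24 0   
nub 0 0   
nub -24 0   
nub -48 0   
226 [[-80.1, 57.3, 42.1], [-71.4, 57.2, 41.9]]
230 [[-80.2, 54.8, 41.9], [-71.4, 55.2, 42.7]]
234 [[-79.9, 58.1, 53.3], [-71.7, 57.7, 52.8]]
238 [[-79.8, 57.8, 57.3], [-71.8, 57.5, 56.8]]
242 [[-79.7, 57.8, 61.6], [-72.0, 57.9, 61.8]]
246 [[-79.5, 58.3, 66.6], [-72.1, 57.9, 65.8]]
250 [[-79.5, 58.3, 70.3], [-72.2, 57.9, 69.6]]
254 [[-79.4, 57.4, 72.4], [-72.3, 57.8, 73.1]]
258 [[-79.3, 58.0, 76.9], [-72.3, 57.6, 76.3]]
```

Red is now fully off (centre ≈ -95). The tips end 43 mm short of the TCP when shut. Green is next, the same way.

Converted, -0.046 m is -0.0767, -0.012 m is -0.02.

Emit:
jog_arm:
  segments: {"deltas": [[0,0.0183,-0.0033,0,0,0,0],[-0.02,0.0183,-0.0267,0,0,0,0],[-0.0767,0.0183,-0.0267,0,0,0,0],[-0.0767,0.0183,-0.0267,0,0,0,0],[-0.0767,0.0183,0,0,0,0,0],[-0.0767,0.0183,0,0,0,0,0],[-0.0767,0.0083,0,0,0,0,0],[-0.0767,0.0017,0,0,0,0,0],[-0.0767,-0.0033,0,0,0,0,0],[-0.0767,-0.0033,0,0,0,0,0]]}

```text
time_s: 8.4
eef_pos: [0.4774, 0.0125, 0.0084]
eef_rot: [0.0, 0.734, 0.679, 0.0]
wrist_force: [-0.0, 1.0, 0.7]
opening: 0.003
grasp_force: 0.0
```

Emit:
jog_arm:
  segments: {"deltas": [[0,0.0183,0,0,0,0,0],[0,0.0183,-0.05,0,0,0,0],[0,-0.0333,-0.15,0,0,0,0],[0,-0.05,-0.2333,0,0,0,0],[0,-0.05,-0.25,0,0,0,0],[0,-0.05,-0.25,0,0,0,0]]}

```text
time_s: 9.15
eef_pos: [0.4486, 0.0145, 0.1589]
eef_rot: [0.001, 0.734, 0.679, 0.001]
wrist_force: [-0.1, 0.8, -0.4]
opening: 0.001
grasp_force: 0.0
```

```bash
python3 - <<'E'
from h import *
print(w2s(get_obs()['eef_pos']),get_obs()['q'].round(2)); nubs()
E
```

```text
[[-1.06937559e+02 -1.17151365e-01  1.58920149e+02]] [-0.23 -0.08  1.95  0.    1.27 -0.16]
nub 48 71 [-95.3  47.3  54. ] [-98.6  43.3  49.7] [-91.8  51.2  55.8]
nub 24 77 [-80.9  23.7  53.9] [-84.8  19.5  51.1] [-76.6  27.7  55.9]
nub 0 66 [-94.9  -0.   53.8] [-98.4  -4.   49. ] [-91.4   3.6  55.6]
nub -24 68 [-80.5 -24.1  53.6] [-84.5 -28.6  49. ] [-76.3 -20.5  55.3]
nub -48 65 [-80.5 -48.   53.8] [-84.4 -52.2  49. ] [-76.8 -44.5  55.5]
```

Switches are now red and green off, yellow, blue and purple on. I turn back and go towards the knob, measuring tins and knob on the way.

Converted, -0.1 m is -0.1667, -0.08 m is -0.1333, -1.565 rad is -0.7472.

Emit:
jog_arm:
  segments: {"deltas": [[-0.0167,0.0083,-0.0167,0,0,-0.0859,0.2],[-0.0333,0.0167,-0.0333,0,0,-0.1719,0.7],[-0.05,0.025,-0.05,0,0,-0.2578,0.7],[-0.0667,0.0333,-0.0833,0,0,-0.3438,0.7],[-0.1,0.05,-0.1167,0,0,-0.4297,0.7],[-0.1333,0.0667,-0.1333,0,0,-0.5157,0.7],[-0.1667,0.0833,-0.1667,0,0,-0.6016,0.7],[-0.1667,0.0833,-0.1667,0,0,-0.6875,0.7],[-0.1667,0.0833,-0.1667,0,0,-0.7472,0.7],[-0.1667,0.0833,-0.1667,0,0,-0.7472,0.7]]}

```text
time_s: 10.45
eef_pos: [0.4891, -0.0887, 0.2559]
eef_rot: [-0.002, 0.042, 0.999, 0.001]
wrist_force: [1.0, 0.9, -0.3]
opening: 0.7
grasp_force: 0.0
```

```bash
cat >> h.py <<'E'
def tins(name='wrist',pr=True):
    im,d,p=cam(name);vv,uu=np.mgrid[0:384,0:512];W=world(p,np.stack([uu.ravel(),vv.ravel()],1),d.ravel(),name=='wrist');S=w2s(W)
    k=(d.ravel()>.05)&(S[:,2]>41)&(S[:,2]<53)&(S[:,0]>-55)&(S[:,0]<26)&(abs(S[:,1])<165)&(im.reshape(-1,3).max(1)>70)
    n,l,st,c=cv2.connectedComponentsWithStats((k*255).astype(np.uint8).reshape(384,512))
    for i in range(1,n):
        if st[i,4]>40:
            q=S[(l==i).ravel()]; (cx,cy),r=cv2.minEnclosingCircle(q[:,:2].astype(np.float32)); print(name,'tin',st[i,4],'mean',q.mean(0).round(1),'circ',round(cx,1),round(cy,1),'r',round(r,1))
    return im,d,p
E
python3 - <<'E'
from h import *
print(w2s(get_obs()['eef_pos']))
im,d,p=tins()
vv,uu=np.mgrid[0:384,0:512];S=w2s(world(p,np.stack([uu.ravel(),vv.ravel()],1),d.ravel(),True))
k=(d.ravel()>.05)&(abs(S[:,0]-80)<40)&(abs(S[:,1]+212)<40)&(S[:,2]>190)&(S[:,2]<265)
print('knob',k.sum(),S[k].min(0).round(1),S[k].max(0).round(1),S[k].mean(0).round(1))
tins('top')
im,d,p=cam('top');S=w2s(world(p,np.stack([uu.ravel(),vv.ravel()],1),d.ravel()))
k=(d.ravel()>.05)&(abs(S[:,0]-80)<40)&(abs(S[:,1]+212)<40)&(S[:,2]>190)&(S[:,2]<265)
print('knob top',k.sum(),S[k].min(0).round(1),S[k].max(0).round(1),S[k].mean(0).round(1))
go(s2w(79.5,-212,225),np.pi/2+SL.yaw)
cv2.imwrite('pics/w7.png',im)
E
```

```text
[[ -58.9397371  -100.02420805  255.85396682]]
wrist tin 752 mean [ -3.7 -71.   47.3] circ -2.7 -70.8 r 21.9
wrist tin 743 mean [  -3.  -136.7   47.3] circ -2.0 -137.0 r 22.1
wrist tin 621 mean [-0.3 70.4 47.1] circ 0.9 71.7 r 22.5
knob 486 [  65.6 -223.1  223.1] [  90.1 -196.8  249.8] [  75.2 -206.3  242.3]
top tin 68 mean [ -4.6 -67.1  46.1] circ -5.6 -70.6 r 22.7
top tin 68 mean [-1.8 74.7 46.4] circ -1.9 74.0 r 21.1Traceback (most recent call last):
  File "<stdin>", line 10, in <module>
    return umr_minimum(a, axis, None, out, keepdims, initial, where)
ValueError: zero-size array to reduction operation minimum which has no identity
```

```bash
python3 -c "
from h import *
go(s2w(79.5,-212,225),np.pi/2+SL.yaw)"
```

```text
go [-0.1395 -0.1105  0.0316] rz -0.011 tilt [-0.002   0.0008] q6 -1.9 t 10.6
```

Converted, -0.139 m is -0.2317, -0.12 m is -0.2, -0.011 rad is -0.0053.

Emit:
jog_arm:
  segments: {"deltas": [[-0.0583,-0.075,0,0,0,-0.0053,0.7],[-0.1333,-0.1333,0,0,0,-0.0053,0.7],[-0.2,-0.1833,0,0,0,-0.0053,0.7],[-0.2317,-0.1833,0.025,0,0,-0.0053,0.7],[-0.2317,-0.1833,0.0517,0,0,-0.0053,0.7],[-0.2317,-0.1833,0.0517,0,0,-0.0053,0.7]]}

```text
time_s: 11.35
eef_pos: [0.6174, -0.2088, 0.2246]
eef_rot: [-0.002, 0.036, 0.999, 0.001]
wrist_force: [0.4, 0.6, 0.2]
opening: 0.696
grasp_force: 0.0
```

```bash
python3 - <<'E'
from h import *
o=get_obs();im,d,p=cam('wrist');cv2.imwrite('pics/w8.png',im)
q=o['eef_rot'];R=Ro.from_quat([q[1],q[2],q[3],q[0]])
vv,uu=np.mgrid[0:384,0:512];W=world(p,np.stack([uu.ravel(),vv.ravel()],1),d.ravel(),True);L=R.inv().apply(W-o['eef_pos'])*1e3
for s in(1,-1):
    k=(L[:,0]>-14)&(L[:,0]<14)&(s*L[:,1]>18)&(s*L[:,1]<60)&(L[:,2]<-20)
    q=L[k]; i=q[:,2].argsort()[::-1][:15]; print('finger',s,q[i].mean(0).round(1),q[i].max(0).round(1), 'inner face',np.percentile(s*q[q[:,2]>-80][:,1],[2,50]).round(1))
k=(abs(L[:,0])<25)&(abs(L[:,1])<25)&(abs(W[:,2]-.234)<.025)
print('knob local',L[k].min(0).round(1),L[k].max(0).round(1)); go(s2w(79.5,-212,225),np.pi/2+SL.yaw)
E
```

```text
finger 1 [  2.3  31.  -44. ] [  8.3  31.2 -43.1] inner face [30.6 31.4]
finger -1 [  1.2 -28.8 -43.8] [  8.2 -28.5 -42.8] inner face [28.5 29.3]
knob local [-15.2 -15.7 -25.7] [12.1 13.3 -3.6]
go [-0.0011 -0.0014  0.0011] rz 0.002 tilt [-0.0022  0.0011] q6 -2.01 t 11.4
```

View pics/w8.png

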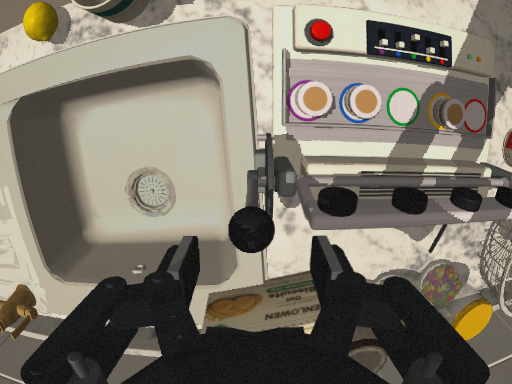

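The knob (250,230) is centred between the open fingers, with its centre about 10.7 mm above the TCP point and the tips 43 mm behind the TCP. I lower 44 mm and close.

Converted, 0.044 m is 0.0733, -0.001 m is -0.0017, 0.002 rad is 0.001.

Emit:
jog_arm:
  segments: {"deltas": [[-0.0017,-0.0017,0.0333,0,0,0.001,0.7],[-0.0017,-0.0017,0.0733,0,0,0.001,0.7],[-0.0017,-0.0017,0.0733,0,0,0.001,0.7],[-0.0017,-0.0017,0.0733,0,0,0.001,0.1],[-0.0017,-0.0017,0.0733,0,0,0.001,0.1],[-0.0017,-0.0017,0.0733,0,0,0.001,0.1],[-0.0017,-0.0017,0.0733,0,0,0.001,0.1],[-0.0017,-0.0017,0.0733,0,0,0.001,0.1]]}

```text
time_s: 12.4
eef_pos: [0.6207, -0.2116, 0.1849]
eef_rot: [0.001, 0.037, 0.999, -0.001]
wrist_force: [-1.9, -0.2, 6.3]
opening: 0.313
grasp_force: 58.9
```

```bash
python3 - <<'E'
from h import *
o=get_obs();print(w2s(o['eef_pos']),o['opening'],o['wrist_force'],o['q'].round(2))
import math
R=Ro.from_quat([*o['eef_rot'][1:],o['eef_rot'][0]]).as_matrix(); print(R.round(3).tolist())
a0=math.radians(86); c0=np.array([90-150*math.cos(a0),84+150*math.sin(a0)])
for th in np.arange(.1,1.81,.1):
    a=a0-th; x,z=90-150*math.cos(a)-c0[0],84+150*math.sin(a)-c0[1]
    v=R.T@(s2w(x,0,z)-s2w(0,0,0)); print(round(th,2),v.round(3).tolist())
E
```

```text
[[  81.34679833 -212.82312126  184.94914926]] 0.31268013898412655 [-1.8566924  -0.19746884  6.26952383] [-0.51  0.36  1.4  -0.    1.38 -2.01]
[[-0.997, 0.074, 0.002], [0.074, 0.997, -0.002], [-0.002, -0.001, -1.0]]
0.1 [0.015, 0.0, 0.002]
0.2 [0.03, 0.0, 0.005]
0.3 [0.044, 0.0, 0.01]
0.4 [0.057, 0.0, 0.016]
0.5 [0.071, 0.0, 0.023]
0.6 [0.083, 0.0, 0.032]
0.7 [0.094, 0.0, 0.042]
0.8 [0.104, 0.0, 0.053]
0.9 [0.113, 0.0, 0.065]
1.0 [0.121, 0.0, 0.077]
1.1 [0.128, 0.0, 0.091]
1.2 [0.133, 0.0, 0.105]
1.3 [0.137, 0.0, 0.119]
1.4 [0.139, 0.0, 0.134]
1.5 [0.14, 0.0, 0.149]
1.6 [0.139, 0.0, 0.164]
1.7 [0.137, 0.0, 0.179]
1.8 [0.133, 0.0, 0.194]
```

Converted, 0.113 m is 0.1883, 0.104 m is 0.1733.

Emit:
jog_arm:
  segments: {"deltas": [[0.025,0,0.0033,0,0,0,0.1],[0.05,0,0.0083,0,0,0,0.1],[0.0733,0,0.0167,0,0,0,0.1],[0.095,0,0.0267,0,0,0,0.1],[0.1183,0,0.0383,0,0,0,0.1],[0.1383,0,0.0533,0,0,0,0.1],[0.1567,0,0.07,0,0,0,0.1],[0.1733,0,0.0883,0,0,0,0.1],[0.1883,0,0.1083,0,0,0,0.1],[0.1883,0,0.1083,0,0,0,0.1]]}

```text
time_s: 13.65
eef_pos: [0.506, -0.2021, 0.1167]
eef_rot: [-0.001, 0.037, 0.999, 0.001]
wrist_force: [0.7, -0.7, -0.2]
opening: 0.102
grasp_force: 0.0
```

```bash
python3 -c "
from h import *
print(w2s(get_obs()['eef_pos']))"
```

```text
[[ -33.73987637 -211.8371927   116.73982316]]
```

The knob slipped out, since the grip sat only on the bevelled tips. I reopen, rise, and look for it.

Converted, -0.113 m is -0.1883, -0.11 m is -0.1833.

Emit:
jog_arm:
  segments: {"deltas": [[0,0,-0.0833,0,0,0,0.7],[0,0,-0.1833,0,0,0,0.7],[-0.0833,0,-0.1833,0,0,0,0.7],[-0.175,0,-0.1833,0,0,0,0.7],[-0.1883,0,-0.1833,0,0,0,0.7],[-0.1883,0,-0.1833,0,0,0,0.7]]}

```text
time_s: 14.4
eef_pos: [0.6201, -0.2108, 0.2277]
eef_rot: [-0.0, 0.037, 0.999, 0.0]
wrist_force: [0.3, 0.4, -0.6]
opening: 0.699
grasp_force: 0.0
```

```bash
cat >> h.py <<'E'
def knob():
    o=get_obs();im,d,p=cam('wrist');q=o['eef_rot'];R=Ro.from_quat([q[1],q[2],q[3],q[0]])
    vv,uu=np.mgrid[0:384,0:512];W=world(p,np.stack([uu.ravel(),vv.ravel()],1),d.ravel(),True);L=R.inv().apply(W-o['eef_pos'])*1e3;S=w2s(W)
    k=(abs(S[:,1]+212)<17)&(S[:,2]>60)&(S[:,0]>-80)&(S[:,0]<120)&(np.hypot(S[:,0]-90,S[:,2]-84)>137)&(np.hypot(S[:,0]-90,S[:,2]-84)<168)&(abs(L[:,1])<22)
    c=S[k].mean(0) if k.any() else None
    print('knob',k.sum(),None if c is None else (S[k].min(0).round(1),S[k].max(0).round(1),L[k].min(0).round(1),L[k].max(0).round(1)));return im,d,p
E
python3 - <<'E'
from h import *
print(w2s(get_obs()['eef_pos']));knob();tins();go(s2w(79.5,-212,215),np.pi/2+SL.yaw)
E
```

```text
[[  80.69711441 -212.15757901  227.68380667]]
knob 1691 (array([  65.6, -226.2,  227.4]), array([  94.3, -196.8,  249.8]), array([-13.6, -14. , -22.1]), array([15.1, 15.4,  0.3]))
wrist tin 982 mean [  -1.7 -137.8   47.3] circ -1.7 -137.1 r 22.2
wrist tin 872 mean [ -2.5 -72.4  47.1] circ -2.5 -71.2 r 22.1
wrist tin 577 mean [ 0.9 69.1 47. ] circ 0.9 70.7 r 22.5
go [0.0004 0.0003 0.0134] rz 0.0 tilt [-0.0003 -0.    ] q6 -2.01 t 14.5
```

Converted, 0.055 m is 0.0917, 0.05 m is 0.0833.

Emit:
jog_arm:
  segments: {"deltas": [[0,0,0.05,0,0,0,0.7],[0,0,0.075,0,0,0,0.7],[0,0,0.0833,0,0,0,0.7],[0,0,0.0917,0,0,0,0.7],[0,0,0.0917,0,0,0,0.7]]}

```text
time_s: 15.12
eef_pos: [0.6201, -0.2111, 0.1736]
eef_rot: [0.0, 0.037, 0.999, -0.0]
wrist_force: [-0.3, -0.2, 0.2]
opening: 0.695
grasp_force: 0.0
```

Emit:
jog_arm:
  segments: {"deltas": [[0,0,0,0,0,0,0.1],[0,0,0,0,0,0,0.1],[0,0,0,0,0,0,0.1],[0,0,0,0,0,0,0.1],[0,0,0,0,0,0,0.1]]}

```text
time_s: 15.75
eef_pos: [0.6203, -0.2115, 0.1741]
eef_rot: [0.001, 0.037, 0.999, -0.001]
wrist_force: [-0.1, -1.7, 5.2]
opening: 0.319
grasp_force: 58.8
```

Converted, 0.044 m is 0.0733, 0.03 m is 0.05.

Emit:
jog_arm:
  segments: {"deltas": [[0.0133,0,0.0017,0,0,0,0.1],[0.025,0,0.0033,0,0,0,0.1],[0.0383,0,0.0058,0,0,0,0.1],[0.05,0,0.0083,0,0,0,0.1],[0.0733,0,0.0167,0,0,0,0.1],[0.0733,0,0.0167,0,0,0,0.1]]}

```text
time_s: 16.5
eef_pos: [0.5751, -0.2084, 0.1637]
eef_rot: [-0.0, 0.036, 0.999, -0.001]
wrist_force: [-0.3, -4.1, 6.8]
opening: 0.317
grasp_force: 61.1
```

```bash
python3 -c "
from h import *
print(w2s(get_obs()['eef_pos']));knob()"
```

```text
[[  35.67470744 -213.08956589  163.74197464]]
knob 4197 (array([  23.4, -229. ,  204.9]), array([  52.4, -195. ,  245. ]), array([-16.7, -16. , -81.2]), array([ 12.3,  18. , -41.2]))
```

Converted, 0.077 m is 0.1283, 0.069 m is 0.115.

Emit:
jog_arm:
  segments: {"deltas": [[0.0217,0,0.01,0,0,0,0.1],[0.045,0,0.0217,0,0,0,0.1],[0.065,0,0.0367,0,0,0,0.1],[0.0833,0,0.0533,0,0,0,0.1],[0.1,0,0.0717,0,0,0,0.1],[0.1083,0,0.0817,0,0,0,0.1],[0.115,0,0.0917,0,0,0,0.1],[0.1217,0,0.1017,0,0,0,0.1],[0.1283,0,0.1117,0,0,0,0.1],[0.1283,0,0.1117,0,0,0,0.1]]}

```text
time_s: 17.8
eef_pos: [0.4988, -0.2018, 0.0956]
eef_rot: [-0.0, 0.037, 0.999, 0.0]
wrist_force: [-0.3, 1.2, -0.5]
opening: 0.098
grasp_force: 0.0
```

```bash
python3 -c "
from h import *
print(w2s(get_obs()['eef_pos']));knob()"
```

```text
[[ -40.91136278 -212.12284048   95.63239804]]
knob 2488 (array([ -53.2, -229. ,  136.4]), array([ -28.3, -195.1,  189.2]), array([-12.5, -16.8, -93.5]), array([ 12.4,  17.1, -40.7]))
```

The grip let go partway, probably the announced slackening. I reopen, return and regrip, then pull slower with checks.

Converted, -0.135 m is -0.225, -0.05 m is -0.0833.

Emit:
jog_arm:
  segments: {"deltas": [[0,0,-0.1,0,0,0,0.7],[0,0,-0.2,0,0,0,0.7],[-0.0833,0,-0.225,0,0,0,0.7],[-0.175,0,-0.225,0,0,0,0.7],[-0.2017,0,-0.225,0,0,0,0.7],[-0.2017,0,-0.225,0,0,0,0.7],[-0.2017,0,-0.225,0,0,0,0.7]]}

```text
time_s: 18.73
eef_pos: [0.6194, -0.2109, 0.2312]
eef_rot: [-0.0, 0.037, 0.999, 0.0]
wrist_force: [1.3, -0.4, -1.2]
opening: 0.7
grasp_force: 0.0
```

```bash
python3 - <<'E'
from h import *
print(w2s(get_obs()['eef_pos']));knob();go(s2w(80,-212,170),np.pi/2+SL.yaw)
E
```

```text
[[  80.02619098 -212.27410527  231.18373354]]
knob 1636 (array([  65.8, -226.7,  229.2]), array([  92.8, -197.4,  249.9]), array([-12.8, -14.4, -18.7]), array([14.2, 14.9,  2. ]))
go [-0.0001  0.0003  0.0614] rz 0.0 tilt [-0.0002 -0.    ] q6 -2.01 t 18.775
```

Converted, 0.063 m is 0.105, 0.05 m is 0.0833.

Emit:
jog_arm:
  segments: {"deltas": [[0,0,0.05,0,0,0,0.7],[0,0,0.0833,0,0,0,0.7],[0,0,0.105,0,0,0,0.7],[0,0,0.105,0,0,0,0.7],[0,0,0.105,0,0,0,0.1],[0,0,0.105,0,0,0,0.1],[0,0,0.105,0,0,0,0.1],[0,0,0.105,0,0,0,0.1],[0,0,0.105,0,0,0,0.1]]}

```text
time_s: 19.9
eef_pos: [0.6207, -0.2115, 0.1696]
eef_rot: [0.001, 0.037, 0.999, -0.001]
wrist_force: [-1.0, -0.6, 5.8]
opening: 0.322
grasp_force: 58.8
```

Emit:
jog_arm:
  segments: {"deltas": [[0.0125,0,0.0008,0,0,0,0.1],[0.025,0,0.0033,0,0,0,0.1],[0.0375,0,0.0058,0,0,0,0.1],[0.05,0,0.0083,0,0,0,0.1],[0.0617,0,0.0125,0,0,0,0.1],[0.0733,0,0.0167,0,0,0,0.1],[0.085,0,0.0217,0,0,0,0.1],[0.095,0,0.0267,0,0,0,0.1],[0.1067,0,0.0325,0,0,0,0.1],[0.1183,0,0.0383,0,0,0,0.1]]}

```text
time_s: 21.15
eef_pos: [0.5488, -0.2066, 0.1461]
eef_rot: [0.0, 0.037, 0.999, -0.001]
wrist_force: [-5.2, -4.8, 13.0]
opening: 0.32
grasp_force: 57.7
```

Converted, 0.0353 m is 0.0588, 0.03 m is 0.05.

Emit:
jog_arm:
  segments: {"deltas": [[0.0067,-0.0017,-0.0017,0,0,0,0.1],[0.0133,-0.0017,0.0033,0,0,0,0.1],[0.0233,-0.0017,0.0108,0,0,0,0.1],[0.0333,-0.0017,0.0192,0,0,0,0.1],[0.0417,-0.0017,0.0283,0,0,0,0.1],[0.05,-0.0017,0.0372,0,0,0,0.1],[0.0588,-0.0017,0.0467,0,0,0,0.1]]}

```text
time_s: 22.02
eef_pos: [0.5134, -0.204, 0.1165]
eef_rot: [-0.0, 0.037, 0.999, 0.0]
wrist_force: [-0.6, 0.3, 0.1]
opening: 0.102
grasp_force: 0.0
```

```bash
python3 -c "
from h import *
print(w2s(get_obs()['eef_pos']))"
```

```text
[[ -26.18693875 -213.17572682  116.47757758]]
```

It was lost again at the same angle, so a smooth ball in flat pads doesn't hold. Instead I'll use the shut fingers as a stick cradled between the back of the knob and the rod, and sweep it along the arc. First, the path.

Units first: shifts go in shares of 0.6 m and turns go in shares of 120 degrees. So -0.14 m is -0.2333, -0.12 m is -0.2.

Emit:
jog_arm:
  segments: {"deltas": [[0,0,-0.1,0,0,0,0.5],[0,0,-0.1917,0,0,0,0.1],[-0.1,0,-0.1917,0,0,0,0],[-0.2,0,-0.1917,0,0,0,0],[-0.2333,0.0017,-0.1917,0,0,0,0],[-0.2333,0.0017,-0.1917,0,0,0,0],[-0.2333,0.0017,-0.1917,0,0,0,0]]}

```text
time_s: 22.9
eef_pos: [0.6527, -0.2134, 0.2317]
eef_rot: [-0.001, 0.037, 0.999, 0.0]
wrist_force: [-0.6, 0.2, 0.4]
opening: -0.001
grasp_force: 0.0
```

```bash
python3 - <<'E'
from h import *
o=get_obs();print(w2s(o['eef_pos']),o['opening']);knob();tins()
go(s2w(114,-212,176),np.pi/2+SL.yaw)
import math
P=[]
for th in list(np.arange(0,1.85,.1)):
    a=math.radians(86)-th;cx,cz=90-150*math.cos(a),84+150*math.sin(a)
    zs=cz-15 if a>1.05 else cz-15*math.tan(a)+5.5/math.cos(a) if a>0 else cz+38*abs(math.tan(a))+5.6
    P.append((cx+16+11.5,zs-43))
for th,(x,z) in zip(np.arange(0,1.85,.1),P): print(round(th,1),round((107-x)/1e3,4),round((P[0][1]-z)/1e3,4),'abs',round(x,1),round(z,1))
E
```

```text
[[ 113.46151157 -212.2691818   231.74887674]] -0.001359580014311211
knob 1836 (array([  65.8, -226.5,  231.5]), array([  94.6, -196.9,  249.9]), array([ 18.9, -14.3, -18.1]), array([47.7, 15.4,  0.3]))
wrist tin 949 mean [  -1.3 -137.9   47.3] circ -1.7 -137.1 r 22.1
wrist tin 852 mean [ -2.1 -72.6  47.1] circ -2.4 -71.4 r 22.0
wrist tin 561 mean [ 0.9 69.5 47.1] circ 0.7 71.2 r 22.5
go [-0.0005  0.0005  0.0565] rz -0.0 tilt [-0.0001 -0.0001] q6 -1.99 t 23.0
0.0 -0.0 0.0 abs 107.0 175.6
0.1 0.0148 0.0018 abs 92.2 173.8
0.2 0.0295 0.0051 abs 77.5 170.6
0.3 0.0437 0.0098 abs 63.3 165.9
0.4 0.0574 0.0159 abs 49.6 159.7
0.5 0.0704 0.0216 abs 36.6 154.1
0.6 0.0826 0.0271 abs 24.4 148.5
0.7 0.0939 0.0345 abs 13.1 141.1
0.8 0.1041 0.0434 abs 2.9 132.3
0.9 0.1132 0.0534 abs -6.2 122.2
1.0 0.1211 0.0645 abs -14.1 111.1
1.1 0.1276 0.0765 abs -20.6 99.2
1.2 0.1328 0.0891 abs -25.8 86.6
1.3 0.1365 0.1021 abs -29.5 73.5
1.4 0.1387 0.1155 abs -31.7 60.1
1.5 0.1395 0.129 abs -32.5 46.6
1.6 0.1388 0.1401 abs -31.8 35.5
1.7 0.1365 0.151 abs -29.5 24.6
1.8 0.1328 0.1615 abs -25.8 14.1
```

Converted, 0.056 m is 0.0933, 0.03 m is 0.05.

Emit:
jog_arm:
  segments: {"deltas": [[0,0,0.05,0,0,0,0],[0,0,0.0933,0,0,0,0],[0,0,0.0933,0,0,0,0]]}

```text
time_s: 23.38
eef_pos: [0.6514, -0.2129, 0.174]
eef_rot: [-0.002, 0.037, 0.999, 0.001]
wrist_force: [0.4, -0.7, 0.8]
opening: 0.0
grasp_force: 0.0
```

Emit:
jog_arm:
  segments: {"deltas": [[0.0108,0,0,0,0,0,0],[0.025,0,0.0017,0,0,0,0],[0.0358,0,0.0033,0,0,0,0],[0.0483,0,0.0058,0,0,0,0],[0.06,0,0.0083,0,0,0,0],[0.0833,0,0.0167,0,0,0,0],[0.1067,0,0.0267,0,0,0,0],[0.1283,0,0.0358,0,0,0,0],[0.1483,0,0.045,0,0,0,0],[0.1675,0,0.0575,0,0,0,0]]}

```text
time_s: 24.62
eef_pos: [0.5537, -0.2061, 0.1418]
eef_rot: [0.001, 0.037, 0.999, -0.0]
wrist_force: [5.2, -0.5, 0.6]
opening: 0.005
grasp_force: 2.2
```

```bash
python3 -c "
from h import *
print(w2s(get_obs()['eef_pos']));knob()"
```

```text
[[  14.14621629 -212.28722233  141.78022713]]
knob 5965 (array([ -28.3, -229. ,  187. ]), array([  25.6, -195.1,  236.7]), array([-11.7, -16.7, -94.9]), array([ 42.3,  17.2, -45.4]))
```

Converted, 0.081 m is 0.135, 0.0676 m is 0.1127.

Emit:
jog_arm:
  segments: {"deltas": [[0.0083,0,0.0075,0,0,0,0],[0.017,0,0.0148,0,0,0,0],[0.025,0,0.0233,0,0,0,0],[0.0322,0,0.0315,0,0,0,0],[0.0453,0,0.05,0,0,0,0],[0.0562,0,0.07,0,0,0,0],[0.0648,0,0.091,0,0,0,0],[0.071,0,0.1127,0,0,0,0],[0.0747,0,0.135,0,0,0,0],[0.0747,0,0.135,0,0,0,0]]}

```text
time_s: 25.92
eef_pos: [0.5073, -0.2025, 0.0596]
eef_rot: [-0.001, 0.037, 0.999, 0.0]
wrist_force: [1.6, -0.4, 1.4]
opening: 0.004
grasp_force: 0.7
```

```bash
python3 -c "
from h import *
print(w2s(get_obs()['eef_pos']));knob()"
```

```text
[[ -32.39887842 -212.22520937   59.59421371]]
knob 9740 (array([ -73.3, -229. ,   88.9]), array([ -32. , -195. ,  187.4]), array([  -0.2,  -16.7, -127.8]), array([ 41. ,  17.3, -29.2]))
```

Converted, 0.041 m is 0.0683, 0.0355 m is 0.0592.

Emit:
jog_arm:
  segments: {"deltas": [[0.0017,0,0.0117,0,0,0,0],[0.0017,0,0.0225,0,0,0,0],[0.0008,0,0.0317,0,0,0,0],[0,0,0.041,0,0,0,0],[-0.0017,0,0.05,0,0,0,0],[-0.0033,0,0.0592,0,0,0,0],[-0.0067,0,0.0683,0,0,0,0],[-0.0067,0,0.0683,0,0,0,0]]}

```text
time_s: 26.98
eef_pos: [0.51, -0.2026, 0.0187]
eef_rot: [-0.003, 0.037, 0.999, 0.001]
wrist_force: [-6.0, -0.8, 5.5]
opening: 0.002
grasp_force: 3.5
```

```bash
python3 -c "
from h import *
print(w2s(get_obs()['eef_pos']));knob()"
```

```text
[[ -29.6652549  -212.04283121   18.72401337]]
knob 9958 (array([ -50.8, -229. ,  119.7]), array([ -37.9, -195. ,  160. ]), array([   9. ,  -16.8, -141.2]), array([  21.9,   17.2, -100.8]))
```

Converted, -0.18 m is -0.3, -0.13 m is -0.2167.

Emit:
jog_arm:
  segments: {"deltas": [[-0.0017,0,0.005,0,0,0,0],[-0.0017,0,0.005,0,0,0,0],[0,0,-0.0333,0,0,0,0],[0.0167,0,-0.1167,0,0,0,0],[0.05,0,-0.2167,0,0,0,0],[0.0833,0,-0.3,0,0,0,0],[0.0833,0,-0.3,0,0,0,0],[0.0833,0,-0.3,0,0,0,0]]}

```text
time_s: 28.02
eef_pos: [0.462, -0.199, 0.199]
eef_rot: [-0.001, 0.037, 0.999, 0.0]
wrist_force: [-0.4, 0.3, -0.7]
opening: -0.002
grasp_force: 0.0
```

```bash
python3 - <<'E'
from h import *
o=get_obs();print(w2s(o['eef_pos']))
im,d,p=cam('wrist');cv2.imwrite('pics/w9.png',im);np.savez('pics/w9.npz',im=im,d=d,**{k:np.array(v) for k,v in p.items() if k in('fovy','cx','cy','view')})
vv,uu=np.mgrid[0:384,0:512];S=w2s(world(p,np.stack([uu.ravel(),vv.ravel()],1),d.ravel(),True))
k=(abs(S[:,1]+212)<17)&(S[:,2]>42)&(S[:,2]<150)&(S[:,0]>-85)&(S[:,0]<-40)&(im.reshape(-1,3).max(1)<90);q=S[k];print('knob',k.sum(),q.min(0).round(1),q.max(0).round(1))
k=(abs(S[:,1])<170)&(S[:,2]>55)&(S[:,2]<150)&(S[:,0]>-60)&(S[:,0]<60);q=S[k];print('bar',k.sum(),np.percentile(q,[2,50,98],axis=0).round(1))
E
```

```text
[[ -77.80196318 -212.02378723  198.95703654]]
knob 530 [ -70.9 -226.4   54.2] [ -42.9 -198.    72.9]
bar 6340 [[ -17.6 -163.6   65. ]
 [  -4.8  -46.2   85.6]
 [  43.2  156.1   89.9]]
```

View pics/w9.png

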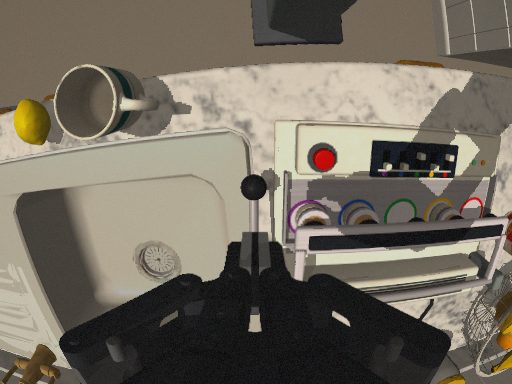

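The lever is in its last notch: the knob centre is at about z 57, x -57, and the bar lies level over the tins. Lemon (33,122) and mug (100,100) are untouched. I move above the button and wait hands-off.

```bash
python3 - <<'E'
from h import *
nubs();go(s2w(-88,-130,80),np.pi/2+SL.yaw)
E
```

```text
nub 48 38 [-95.9  45.5  53. ] [-100.    42.2   49.1] [-91.6  49.5  55.1]
nub 24 37 [-81.4  22.   53.4] [-84.8  18.5  49.3] [-77.2  26.9  55.4]
nub 0 41 [-95.4  -1.9  53.5] [-98.8  -5.5  49.7] [-91.4   2.2  55.7]
nub -24 41 [-81.2 -26.2  53.5] [-85.2 -29.2  49.8] [-77.6 -21.   55.6]
nub -48 44 [-81.2 -49.8  53.3] [-84.7 -53.1  49.4] [-77.4 -45.5  55.4]
go [0.0096 0.0815 0.118 ] rz 0.0 tilt [-0.0031  0.0021] q6 -2.14 t 28.125
```

Emit:
jog_arm:
  segments: {"deltas": [[0,0,0,0,0,0,0],[0,0,0,0,0,0,0],[0,0,0,0,0,0,0],[0,0,0,0,0,0,0],[0,0,0,0,0,0,0],[0,0,0,0,0,0,0],[0,0,0,0,0,0,0],[0,0,0,0,0,0,0],[0,0,0,0,0,0,0],[0,0,0,0,0,0,0]]}
  lines: "1,1"

```text
time_s: 29.38
```

Emit:
jog_arm:
  segments: {"deltas": [[0,0.05,0,0,0,0,0],[0.0067,0.1,0,0,0,0,0],[0.0133,0.1333,0,0,0,0,0],[0.0167,0.1367,0.05,0,0,0,0],[0.0167,0.1367,0.1167,0,0,0,0],[0.0167,0.1367,0.1167,0,0,0,0],[0.0167,0.1367,0.1167,0,0,0,0],[0.0167,0.1367,0.1167,0,0,0,0],[0.0167,0.1367,0.1167,0,0,0,0],[0.0167,0.1367,0.1167,0,0,0,0]]}

```text
time_s: 30.62
eef_pos: [0.4592, -0.1171, 0.1303]
eef_rot: [0.0, 0.037, 0.999, -0.0]
wrist_force: [0.0, -0.6, 0.7]
opening: -0.004
grasp_force: 0.0
```

```bash
python3 - <<'E'
from h import *
from scipy.optimize import least_squares
im,d,p=cam('wrist');vv,uu=np.mgrid[0:384,0:512];S=w2s(world(p,np.stack([uu.ravel(),vv.ravel()],1),d.ravel(),True))
for y in(140,70,0,-70,-140):
    k=(abs(S[:,1]-y)<33)&(S[:,2]>20)&(S[:,2]<50)&(S[:,0]>-55)&(S[:,0]<25)&(d.ravel()>.05);q=S[k]
    # body wall points: front half
    w=q[(q[:,2]<42)]
    if len(w)<15: print(y,len(q));continue
    r=least_squares(lambda c:np.hypot(w[:,0]-c[0],w[:,1]-c[1])-21,[0,y],loss='soft_l1').x; print(y,len(q),len(w),r.round(1))
b=S[(abs(S[:,0]+88)<16)&(abs(S[:,1]+130)<16)&(S[:,2]>44)&(S[:,2]<58)];print('btn',len(b),b.mean(0) if len(b) else '')
go(s2w(-88,-130,60),np.pi/2+SL.yaw);print(w2s(get_obs()['eef_pos']))
E
```

```text
140 275 275 [-26.9 152.8]
70 675 346 [ 0.8 71.5]
0 0
-70 957 339 [ -2.7 -71.2]
-140 271 271 [ -19.6 -184.3]
btn 572 [ -88.53657526 -130.90509781   51.63144043]
go [0.0013 0.0005 0.0701] rz 0.0 tilt [ 0.0007 -0.0004] q6 -2.0 t 30.675
[[ -86.75405452 -130.51158165  130.12174996]]
```

Tins 2 and 4 are centred, but the fingers hide bay 5 here. I shift aside for a check while the hold runs on.

Converted, 0.08 m is 0.1333, 0.04 m is 0.0667.

Emit:
jog_arm:
  segments: {"deltas": [[0,0.0667,0,0,0,0,0],[0,0.1333,0,0,0,0,0],[0,0.1333,0,0,0,0,0],[0,0.1333,0,0,0,0,0],[0,0.1333,0,0,0,0,0],[0,0.1333,0,0,0,0,0],[0,0.1333,0,0,0,0,0],[0,0.1333,0,0,0,0,0],[0,0.1333,0,0,0,0,0],[0,0.1333,0,0,0,0,0]]}
  lines: "1,1"

```text
time_s: 31.92
```

```bash
cat >> h.py <<'E'
from scipy.optimize import least_squares
def walls():
    im,d,p=cam('wrist');vv,uu=np.mgrid[0:384,0:512];S=w2s(world(p,np.stack([uu.ravel(),vv.ravel()],1),d.ravel(),True))
    for y in(140,70,0,-70,-140):
        k=(abs(S[:,1]-y)<28)&(S[:,2]>20)&(S[:,2]<51)&(S[:,0]>-55)&(S[:,0]<24)&(d.ravel()>.05);q=S[k];w=q[q[:,2]<43]
        if len(w)<15: print(y,len(q));continue
        r=least_squares(lambda c:np.hypot(w[:,0]-c[0],w[:,1]-c[1])-21,[0,y],loss='soft_l1');print(y,len(q),len(w),r.x.round(1),round(r.cost/len(w),2))
E
python3 -c "
from h import *
walls();nubs()"
```

```text
140 1
70 758 366 [ 0.9 71.6] 0.12
0 0
-70 384 181 [ -2.3 -70.9] 0.11
-140 927 364 [  -1.8 -136.5] 0.09
nub 48 73 [-96.1  46.1  53.3] [-99.3  42.5  49. ] [-92.5  50.9  55.2]
nub 24 80 [-81.9  22.6  53.5] [-85.6  19.4  49.2] [-77.6  26.8  56.6]
nub 0 81 [-95.6  -1.1  53.4] [-99.2  -4.6  50.3] [-91.1   2.9  55.5]
nub -24 85 [-81.4 -25.2  53.5] [-85.  -28.9  49.3] [-76.7 -21.3  55.9]
nub -48 86 [-81.3 -49.   53.7] [-84.9 -52.7  49.7] [-76.8 -45.3  55.6]
```

All three tins are centred and the switches are right. I go back over the button and press after the full hold.

Converted, 0.115 m is 0.1917, -0.08 m is -0.1333.

Emit:
jog_arm:
  segments: {"deltas": [[0,0,0,0,0,0,0],[0,0,0,0,0,0,0],[0,0,0,0,0,0,0],[0,-0.0667,0,0,0,0,0],[0.0017,-0.1333,0,0,0,0,0],[0.0017,-0.1333,0.0833,0,0,0,0],[0.0017,-0.1333,0.1667,0,0,0,0],[0.0017,-0.1333,0.1917,0,0,0,0],[0.0017,-0.1333,0.1917,0,0,0,0]]}

```text
time_s: 33.15
eef_pos: [0.4576, -0.1166, 0.0145]
eef_rot: [-0.001, 0.037, 0.999, 0.0]
wrist_force: [0.1, 0.1, 0.2]
opening: 0.002
grasp_force: 0.0
```

Emit:
jog_arm:
  segments: {"deltas": [[0,0,0.0067,0,0,0,0],[0,0,0.0133,0,0,0,0],[0,0,0.02,0,0,0,0],[0,0,0.0233,0,0,0,0],[0,0,0.0233,0,0,0,0]]}

```text
time_s: 33.78
eef_pos: [0.4599, -0.1177, 0.0058]
eef_rot: [0.001, 0.036, 0.999, -0.001]
wrist_force: [-17.3, 6.4, 49.0]
opening: 0.001
grasp_force: 24.4
```

```bash
python3 - <<'E'
from h import *
im,d,p=cam('side');vv,uu=np.mgrid[0:384,0:512];S=w2s(world(p,np.stack([uu.ravel(),vv.ravel()],1),d.ravel()))
k=(abs(S[:,1]+212)<18)&(S[:,0]>-80)&(S[:,0]<110)&(S[:,2]>30)&(np.hypot(S[:,0]-90,S[:,2]-84)>135)&(np.hypot(S[:,0]-90,S[:,2]-84)<168)
print('knob',k.sum(),S[k].mean(0).round(1) if k.any() else '',w2s(get_obs()['eef_pos']))
E
```

```text
knob 61 [ -22.9 -219.7  192.1] [[ -85.92021873 -131.12038711    5.81020133]]
```

The button is bottomed and the lever is swinging up. I lift off and verify.

Converted, -0.21 m is -0.35, -0.2 m is -0.3333.

Emit:
jog_arm:
  segments: {"deltas": [[0,0,-0.0333,0,0,0,0],[0,0,-0.1,0,0,0,0.3],[0,0.0667,-0.1833,0,0,0,0.6],[0,0.15,-0.2667,0,0,0,0.6],[0,0.1833,-0.3333,0,0,0,0.6],[0,0.1833,-0.35,0,0,0,0.6],[0,0.1833,-0.35,0,0,0,0.6],[0,0.1833,-0.35,0,0,0,0.6],[0,0.1833,-0.35,0,0,0,0.6],[0,0.1833,-0.35,0,0,0,0.6]]}

```text
time_s: 35.08
eef_pos: [0.4655, -0.0074, 0.2097]
eef_rot: [-0.001, 0.037, 0.999, 0.0]
wrist_force: [0.1, 0.2, 0.1]
opening: 0.603
grasp_force: 0.0
```

```bash
python3 - <<'E'
from h import *
im,d,p=cam('side');vv,uu=np.mgrid[0:384,0:512];S=w2s(world(p,np.stack([uu.ravel(),vv.ravel()],1),d.ravel()))
k=(abs(S[:,1]+212)<18)&(S[:,0]>-80)&(S[:,0]<110)&(S[:,2]>30)&(np.hypot(S[:,0]-90,S[:,2]-84)>135)&(np.hypot(S[:,0]-90,S[:,2]-84)<168)
print('knob',k.sum(),S[k].mean(0).round(1) if k.any() else '')
tins();nubs();print(w2s(get_obs()['eef_pos']))
o=get_obs();im,d,p=cam('wrist');q=o['eef_rot'];R=Ro.from_quat([q[1],q[2],q[3],q[0]])
W=world(p,np.stack([uu.ravel(),vv.ravel()],1),d.ravel(),True);L=R.inv().apply(W-o['eef_pos'])*1e3
for s in(1,-1):
    k=(abs(L[:,0])<14)&(s*L[:,1]>10)&(s*L[:,1]<60)&(L[:,2]<-20)&(L[:,2]>-60);q=L[k]
    for z in (-44,-47,-50,-55): 
        t=q[abs(q[:,2]-z)<1.5]; print(s,z,len(t),(t.min(0).round(1),t.max(0).round(1)) if len(t) else '')
E
```

```text
knob 56 [  74. -220.  238.]
wrist tin 908 mean [-21.9 -25.4  47.3] circ -20.8 -25.4 r 22.0
wrist tin 765 mean [  -3.3 -135.7   47.3] circ -2.1 -137.5 r 22.7
wrist tin 659 mean [-3.3 72.2 47.1] circ -0.5 71.6 r 22.0
nub 48 45 [-95.9  46.4  53.7] [-98.9  42.7  49. ] [-92.4  50.   55.3]
nub 24 49 [-81.7  23.   54.1] [-85.6  19.5  50.4] [-77.8  26.8  55.5]
nub 0 45 [-95.9  -0.7  53.8] [-99.4  -4.2  51.3] [-91.9   3.   56. ]
nub -24 47 [-81.3 -25.   53.8] [-84.9 -28.5  51.7] [-77.6 -21.5  55.9]
nub -48 47 [-81.3 -48.5  53.5] [-84.9 -52.2  50.3] [-77.7 -44.9  55.3]
[[-88.1314194  -20.53652951 210.31968423]]
1 -44 45 (array([ -9.8,  26.4, -45.4]), array([ 11.4,  33.1, -42.6]))
1 -47 84 (array([-10.4,  26.4, -48.5]), array([ 11.8,  38.7, -45.5]))
1 -50 95 (array([-11.3,  26.3, -51.5]), array([ 12.2,  38.9, -48.6]))
1 -55 105 (array([-10.5,  26.2, -56.5]), array([ 11.8,  40.2, -53.5]))
-1 -44 42 (array([-10. , -30.8, -45.5]), array([ 11.2, -24.3, -42.6]))
-1 -47 76 (array([-10.3, -35.7, -48.5]), array([ 12. , -24.3, -45.6]))
-1 -50 97 (array([-10.9, -37.1, -51.4]), array([ 11.9, -24.2, -48.5]))
-1 -55 107 (array([-10.1, -38.2, -56.4]), array([ 11.7, -24.2, -53.5]))
```

The lever is up and step 1–3 should be done. The blue-bay tin has since been knocked to (-21.5,-25.4). I'll pick it up first, opening 0.68.

```bash
python3 -c "
from h import *
go(s2w(-21.5,-26.4,40),np.pi/2+SL.yaw)"
```

```text
go [-0.0667 -0.0059  0.1704] rz 0.0 tilt [-0.0005  0.0001] q6 -1.77 t 35.275
```

Converted, 0.17 m is 0.2833, 0.15 m is 0.25.

Emit:
jog_arm:
  segments: {"deltas": [[-0.05,-0.005,0.0833,0,0,0,0.7],[-0.1112,-0.01,0.1667,0,0,0,0.7],[-0.1112,-0.01,0.25,0,0,0,0.7],[-0.1112,-0.01,0.2833,0,0,0,0.7],[-0.1112,-0.01,0.2833,0,0,0,0.7]]}
  lines: "1,2"

```text
time_s: 35.9
eef_pos: [0.5304, -0.0176, 0.0387]
```

```bash
python3 - <<'E'
from h import *
o=get_obs();print(w2s(o['eef_pos']));im,d,p=cam('wrist');q=o['eef_rot'];R=Ro.from_quat([q[1],q[2],q[3],q[0]])
vv,uu=np.mgrid[0:384,0:512];W=world(p,np.stack([uu.ravel(),vv.ravel()],1),d.ravel(),True);L=R.inv().apply(W-o['eef_pos'])*1e3
k=(np.hypot(L[:,0],L[:,1])<26)&(abs(W[:,2]-.047)<.004);print('tin local',k.sum(),L[k].min(0).round(1),L[k].max(0).round(1))
go(s2w(-21.5,-26.4,-18),np.pi/2+SL.yaw)
E
```

```text
[[-23.05159846 -26.06903549  38.73485339]]
tin local 3346 [-23.7 -21.2 -10.8] [19.7 22.6 -4.2]
go [-0.0002 -0.0001  0.0584] rz 0.0 tilt [-0.0013  0.0003] q6 -1.75 t 35.95
```

Converted, 0.058 m is 0.0967, -0.001 m is -0.0017.

Emit:
jog_arm:
  segments: {"deltas": [[-0.0017,0,0.05,0,0,0,0.7],[-0.0017,0,0.0967,0,0,0,0.7],[-0.0017,0,0.0967,0,0,0,0.7],[-0.0017,0,0.0967,0,0,0,0.3],[-0.0017,0,0.0967,0,0,0,0.3],[-0.0017,0,0.0967,0,0,0,0.3],[-0.0017,0,0.0967,0,0,0,0.3]]}

```text
time_s: 36.83
eef_pos: [0.535, -0.0185, -0.015]
eef_rot: [0.002, 0.037, 0.999, -0.0]
wrist_force: [-1.8, 0.1, 7.9]
opening: 0.487
grasp_force: 60.7
```

Emit:
jog_arm:
  segments: {"deltas": [[0,0,-0.05,0,0,0,0.3],[0,0,-0.1333,0,0,0,0.3],[0,0,-0.2,0,0,0,0.3],[0,0,-0.2,0,0,0,0.3]]}

```text
time_s: 37.33
eef_pos: [0.5366, -0.0189, 0.1076]
eef_rot: [0.005, 0.037, 0.999, -0.001]
wrist_force: [0.8, -1.2, -0.1]
opening: 0.489
grasp_force: 60.9
```

```bash
python3 -c "
from h import *
go([.42,.42,.06],np.pi/2+SL.yaw)"
```

```text
go [0.149  0.4292 0.0455] rz 0.001 tilt [ 0.0092 -0.0024] q6 -1.75 t 37.325
```

Emit:
jog_arm:
  segments: {"deltas": [[0.035,0.1,0,0,0,0,0.3],[0.07,0.2,0,0,0,0,0.3],[0.105,0.3,0,0,0,0,0.3],[0.14,0.4,0,0,0,0,0.3],[0.175,0.5,0,0,0,0,0.3],[0.2083,0.6,0,0,0,0,0.3],[0.2333,0.6667,0,0,0,0,0.3],[0.2483,0.715,0,0,0,0,0.3],[0.2483,0.715,0,0,0,0,0.3]]}

```text
time_s: 38.45
eef_pos: [0.4147, 0.4223, 0.1018]
eef_rot: [-0.0, 0.035, 0.999, -0.0]
wrist_force: [-0.7, -0.4, -1.1]
opening: 0.486
grasp_force: 61.1
```

```bash
python3 - <<'E'
from h import *
o=get_obs();im,d,p=cam('wrist');q=o['eef_rot'];R=Ro.from_quat([q[1],q[2],q[3],q[0]])
vv,uu=np.mgrid[0:384,0:512];W=world(p,np.stack([uu.ravel(),vv.ravel()],1),d.ravel(),True);L=R.inv().apply(W-o['eef_pos'])*1e3
k=(np.hypot(L[:,0],L[:,1])<25)&(L[:,2]>-95)&(L[:,2]<-35)&(abs(L[:,1])<20)&(im.reshape(-1,3).max(1)>90);print('tin',k.sum(),np.percentile(L[k],[2,50,98],axis=0).round(1).tolist())
go([.42,.42,-.013],np.pi/2+SL.yaw)
k=(abs(W[:,0]-.47)<.15)&(abs(W[:,1]-.37)<.13)&(W[:,2]>.01)&(W[:,2]<.022);B=W[k];print('board',np.percentile(B,[1,50,99],axis=0).round(3).tolist())
E
```

```text
tin 6377 [[-16.4, -18.1, -63.5], [7.6, 0.3, -62.2], [23.0, 18.7, -39.0]]
go [-0.005  -0.0004  0.1148] rz 0.002 tilt [-0.0011 -0.0011] q6 -0.91 t 38.5
board [[0.38, 0.277, 0.014], [0.429, 0.37, 0.017], [0.569, 0.495, 0.018]]
```

The tin is level in the grip, its lid 62.5 mm behind the TCP, so releasing at TCP z ≈ -12.5 mm puts its underside on the board.

Converted, 0.1145 m is 0.1908, 0.1 m is 0.1667.

Emit:
jog_arm:
  segments: {"deltas": [[-0.0083,0,0.0833,0,0,0,0.3],[-0.0083,0,0.1667,0,0,0,0.3],[-0.0083,0,0.1908,0,0,0,0.3],[-0.0083,0,0.1908,0,0,0,0.3],[-0.0083,0,0.1908,0,0,0,0.7],[-0.0083,0,0.1908,0,0,0,0.7],[-0.0083,0,0.1,0,0,0,0.7],[-0.0083,0,0,0,0,0,0.7],[-0.0083,0,-0.1,0,0,0,0.7],[-0.0083,0,-0.1,0,0,0,0.7]]}

```text
time_s: 39.75
eef_pos: [0.4249, 0.423, 0.1703]
eef_rot: [0.005, 0.037, 0.999, 0.004]
wrist_force: [-0.7, -0.5, -0.6]
opening: 0.699
grasp_force: 0.0
```

```bash
python3 - <<'E'
from h import *
o=get_obs();im,d,p=cam('wrist')
vv,uu=np.mgrid[0:384,0:512];W=world(p,np.stack([uu.ravel(),vv.ravel()],1),d.ravel(),True)
k=(abs(W[:,0]-.48)<.1)&(abs(W[:,1]-.37)<.12)&(W[:,2]>.042)&(W[:,2]<.055);B=W[k];print('tin on board',k.sum(),np.percentile(B,[0,50,100],axis=0).round(4).tolist())
tins('top');go(s2w(-2,-138.5,40),np.pi/2+SL.yaw)
E
```

```text
tin on board 1350 [[0.3969, 0.3987, 0.042], [0.4177, 0.4205, 0.0492], [0.4406, 0.4418, 0.0515]]
top tin 66 mean [  -5.7 -133.6   46. ] circ -5.6 -133.8 r 21.5
top tin 66 mean [-2.3 73.2 46.5] circ -0.8 73.1 r 21.7
go [-0.1616 -0.5417  0.1235] rz 0.0 tilt [0.0022 0.0014] q6 -0.91 t 39.85
```

Placed at (0.418,0.420), upright, lid top at z 0.049. Next the purple-bay tin.

Converted, -0.541 m is -0.9017, -0.42 m is -0.7.

Emit:
jog_arm:
  segments: {"deltas": [[-0.03,-0.1,0,0,0,0,0.68],[-0.06,-0.2,0,0,0,0,0.68],[-0.09,-0.3,0,0,0,0,0.68],[-0.12,-0.4,0,0,0,0,0.68],[-0.15,-0.5,0,0,0,0,0.68],[-0.1783,-0.6,0,0,0,0,0.68],[-0.2083,-0.7,0,0,0,0,0.68],[-0.2383,-0.8,0,0,0,0,0.68],[-0.2683,-0.9017,0.05,0,0,0,0.68],[-0.2683,-0.9017,0.1667,0,0,0,0.68]]}
  lines: "1,2"

```text
time_s: 41.1
eef_pos: [0.5438, -0.1348, 0.0745]
```

Emit:
jog_arm:
  segments: {"deltas": [[0,0,0.0167,0,0,0,0.68],[0,0,0.0167,0,0,0,0.68]]}
  lines: "1,1"

```text
time_s: 41.35
```

```bash
cat >> h.py <<'E'
def under(z=.047,r=30):
    """lid seen between the fingers, in tool axes; correction to centre the fingers on it"""
    o=get_obs();im,d,p=cam('wrist');q=o['eef_rot'];R=Ro.from_quat([q[1],q[2],q[3],q[0]])
    vv,uu=np.mgrid[0:384,0:512];W=world(p,np.stack([uu.ravel(),vv.ravel()],1),d.ravel(),True);L=R.inv().apply(W-o['eef_pos'])*1e3
    k=(np.hypot(L[:,0],L[:,1])<r)&(abs(W[:,2]-z)<.005);q=L[k]
    print('lid local',k.sum(),q.min(0).round(1),q.max(0).round(1),'tcp',o['eef_pos'].round(4),'s',w2s(o['eef_pos']).round(1))
E
python3 -c "
from h import *
under();go(s2w(-2,-138.5,-8),np.pi/2+SL.yaw)"
```

```text
lid local 2751 [-24.8 -22.5  13.8] [19.2 20.9 21.4] tcp [ 0.5405 -0.1287  0.0633] s [[  -4.8 -136.1   63.3]]
go [-0.0013 -0.0021  0.073 ] rz 0.001 tilt [ 0.0002 -0.    ] q6 -1.95 t 41.4
```

Converted, 0.071 m is 0.1183, -0.002 m is -0.0033.

Emit:
jog_arm:
  segments: {"deltas": [[-0.0033,-0.0033,0.05,0,0,0,0.68],[-0.0033,-0.0033,0.1,0,0,0,0.68],[-0.0033,-0.0033,0.1183,0,0,0,0.68],[-0.0033,-0.0033,0.1183,0,0,0,0.68],[-0.0033,-0.0033,0.1183,0,0,0,0.3],[-0.0033,-0.0033,0.1183,0,0,0,0.3],[-0.0033,-0.0033,0.1183,0,0,0,0.3],[-0.0033,-0.0033,0.1183,0,0,0,0.3]]}

```text
time_s: 42.4
eef_pos: [0.545, -0.1324, -0.0044]
eef_rot: [0.002, 0.037, 0.999, -0.001]
wrist_force: [-0.5, 1.6, 5.1]
opening: 0.485
grasp_force: 59.8
```

Emit:
jog_arm:
  segments: {"deltas": [[0,0,-0.05,0,0,0,0.3],[0,0,-0.1333,0,0,0,0.3],[0,0,-0.1833,0,0,0,0.3],[0,0,-0.1833,0,0,0,0.3]]}

```text
time_s: 42.9
eef_pos: [0.5462, -0.1332, 0.1074]
eef_rot: [0.004, 0.037, 0.999, -0.002]
wrist_force: [0.7, -0.2, -1.3]
opening: 0.483
grasp_force: 60.8
```

```bash
python3 -c "
from h import *
go([.42,.335,.1],np.pi/2+SL.yaw)"
```

```text
go [0.1603 0.4577 0.0048] rz 0.0 tilt [ 0.0073 -0.0036] q6 -1.95 t 42.9
```

Converted, 0.457 m is 0.7617, 0.4 m is 0.6667.

Emit:
jog_arm:
  segments: {"deltas": [[0.0333,0.095,0,0,0,0,0.3],[0.0667,0.19,0,0,0,0,0.3],[0.1,0.285,0,0,0,0,0.3],[0.1333,0.3817,0,0,0,0,0.3],[0.1667,0.4767,0,0,0,0,0.3],[0.2,0.5717,0,0,0,0,0.3],[0.2333,0.6667,0,0,0,0,0.3],[0.2667,0.7617,0,0,0,0,0.3],[0.2667,0.7617,0,0,0,0,0.3],[0.2667,0.7617,0,0,0,0,0.3]]}

```text
time_s: 44.15
eef_pos: [0.4166, 0.3353, 0.1021]
eef_rot: [-0.001, 0.036, 0.999, -0.001]
wrist_force: [0.2, 0.1, -0.4]
opening: 0.486
grasp_force: 61.1
```

```bash
cat >> h.py <<'E'
def held(tx,ty):
    o=get_obs();im,d,p=cam('wrist');q=o['eef_rot'];R=Ro.from_quat([q[1],q[2],q[3],q[0]])
    vv,uu=np.mgrid[0:384,0:512];W=world(p,np.stack([uu.ravel(),vv.ravel()],1),d.ravel(),True);L=R.inv().apply(W-o['eef_pos'])*1e3
    k=(np.hypot(L[:,0],L[:,1])<25)&(L[:,2]>-95)&(L[:,2]<-35)&(abs(L[:,1])<20)&(im.reshape(-1,3).max(1)>90);z=np.median(L[k][:,2]);t=L[k&(abs(L[:,2]-z)<3)]
    print('held lid z',z.round(1),'x',t[:,0].min().round(1),t[:,0].max().round(1)); go([tx,ty,(17.8-32-z)/1e3+0*z],np.pi/2+SL.yaw) if 0 else go([tx,ty,(17.8+(-z-32)*-1)/1e3],np.pi/2+SL.yaw)
E
python3 -c "
from h import *
held(.42,.335)"
```

```text
held lid z -51.8 x -20.4 23.6
go [-0.003   0.0006  0.1043] rz 0.0 tilt [-0.0012 -0.001 ] q6 -1.04 t 44.2
```

Converted, 0.104 m is 0.1733, 0.09 m is 0.15.

Emit:
jog_arm:
  segments: {"deltas": [[-0.005,0,0.0833,0,0,0,0.3],[-0.005,0,0.15,0,0,0,0.3],[-0.005,0,0.1733,0,0,0,0.3],[-0.005,0,0.1733,0,0,0,0.3],[-0.005,0,0.1733,0,0,0,0.68],[-0.005,0,0.1733,0,0,0,0.68],[-0.005,0,0.1,0,0,0,0.68],[-0.005,0,0,0,0,0,0.68],[-0.005,0,-0.1,0,0,0,0.68],[-0.005,0,-0.1,0,0,0,0.68]]}
  lines: "1,2"

```text
time_s: 45.45
eef_pos: [0.4245, 0.3375, 0.1703]
```

```bash
python3 - <<'E'
from h import *
im,d,p=cam('wrist')
vv,uu=np.mgrid[0:384,0:512];W=world(p,np.stack([uu.ravel(),vv.ravel()],1),d.ravel(),True)
for y in (.42,.335):
    k=(abs(W[:,0]-.42)<.04)&(abs(W[:,1]-y)<.035)&(W[:,2]>.042)&(W[:,2]<.055);B=W[k];print('tin on board',k.sum(),np.percentile(B,[0,50,100],axis=0).round(4).tolist())
tins('top');go(s2w(0.5,70.5,65),np.pi/2+SL.yaw)
E
```

```text
tin on board 1246 [[0.3971, 0.3983, 0.0425], [0.4178, 0.4192, 0.0493], [0.4404, 0.4413, 0.0516]]
tin on board 1353 [[0.3963, 0.3138, 0.0424], [0.4172, 0.3357, 0.0493], [0.4398, 0.357, 0.0521]]
top tin 69 mean [-3.2 74.4 46.1] circ -2.0 73.8 r 22.4
go [-0.1584 -0.2479  0.0995] rz 0.0 tilt [0.0026 0.0013] q6 -1.04 t 45.55
```

Converted, -0.248 m is -0.4133, -0.245 m is -0.4083.

Emit:
jog_arm:
  segments: {"deltas": [[-0.05,-0.0833,0,0,0,0,0.68],[-0.1,-0.1667,0,0,0,0,0.68],[-0.1583,-0.25,0,0,0,0,0.68],[-0.2117,-0.3333,0.0167,0,0,0,0.68],[-0.2583,-0.4083,0.0833,0,0,0,0.68],[-0.2583,-0.4133,0.1667,0,0,0,0.68],[-0.2583,-0.4133,0.175,0,0,0,0.68],[-0.2583,-0.4133,0.175,0,0,0,0.68]]}
  lines: "1,2"

```text
time_s: 46.55
eef_pos: [0.5562, 0.0772, 0.058]
```

```bash
python3 -c "
from h import *
under();go(s2w(0.5,70.5,-14),np.pi/2+SL.yaw)"
```

```text
lid local 2809 [-26.8 -20.7   8.2] [16.7 23.4 16. ] tcp [0.5562 0.0772 0.058 ] s [[-4.3 70.4 58. ]]
go [-0.0036 -0.0001  0.0734] rz 0.001 tilt [0.0012 0.    ] q6 -1.57 t 46.6
```

Converted, 0.071 m is 0.1183, -0.004 m is -0.0067.

Emit:
jog_arm:
  segments: {"deltas": [[-0.0067,0,0.05,0,0,0,0.68],[-0.0067,0,0.1,0,0,0,0.68],[-0.0067,0,0.1183,0,0,0,0.68],[-0.0067,0,0.1183,0,0,0,0.68],[-0.0067,0,0.1183,0,0,0,0.3],[-0.0067,0,0.1183,0,0,0,0.3],[-0.0067,0,0.1183,0,0,0,0.3],[-0.0067,0,0.1183,0,0,0,0.3]]}

```text
time_s: 47.6
eef_pos: [0.5623, 0.0765, -0.0106]
eef_rot: [0.002, 0.037, 0.999, 0.0]
wrist_force: [-2.3, 0.8, 6.0]
opening: 0.487
grasp_force: 60.0
```

Emit:
jog_arm:
  segments: {"deltas": [[0,0,-0.05,0,0,0,0.3],[0,0,-0.1333,0,0,0,0.3],[0,0,-0.2,0,0,0,0.3],[0,0,-0.2,0,0,0,0.3]]}

```text
time_s: 48.1
eef_pos: [0.5645, 0.0761, 0.1125]
eef_rot: [0.005, 0.037, 0.999, -0.0]
wrist_force: [0.4, 0.4, -0.7]
opening: 0.487
grasp_force: 60.8
```

```bash
python3 -c "
from h import *
go([.5,.375,.1],np.pi/2+SL.yaw)"
```

```text
go [0.0864 0.2933 0.0117] rz 0.0 tilt [ 0.0098 -0.0007] q6 -1.57 t 48.1
```

Converted, 0.293 m is 0.4883, 0.28 m is 0.4667.

Emit:
jog_arm:
  segments: {"deltas": [[0.03,0.0967,0,0,0,0,0.3],[0.06,0.195,0,0,0,0,0.3],[0.09,0.2917,0,0,0,0,0.3],[0.1167,0.39,0,0,0,0,0.3],[0.1383,0.4667,0,0,0,0,0.3],[0.1383,0.4883,0,0,0,0,0.3],[0.1383,0.4883,0,0,0,0,0.3],[0.1383,0.4883,0,0,0,0,0.3]]}
  lines: "1,2"

```text
time_s: 49.1
eef_pos: [0.4999, 0.3731, 0.1067]
```

```bash
python3 -c "
from h import *
held(.5,.375)"
```

```text
held lid z -57.9 x -21.5 22.8
go [1.000e-04 2.100e-03 1.149e-01] rz -0.002 tilt [-0.0005 -0.0007] q6 -1.04 t 49.15
```

Converted, 0.114 m is 0.19, 0.1 m is 0.1667.

Emit:
jog_arm:
  segments: {"deltas": [[0,0.0017,0.0833,0,0,0,0.3],[0,0.0017,0.1667,0,0,0,0.3],[0,0.0017,0.19,0,0,0,0.3],[0,0.0017,0.19,0,0,0,0.3],[0,0.0017,0.19,0,0,0,0.68],[0,0.0017,0.19,0,0,0,0.68],[0,0.0017,0.1,0,0,0,0.68],[0,0.0017,0,0,0,0,0.4],[0,0.0017,-0.1,0,0,0,0],[0,0.0017,-0.1,0,0,0,0]]}
  lines: "1,2"

```text
time_s: 50.4
eef_pos: [0.5037, 0.3777, 0.175]
```

```bash
python3 - <<'E'
from h import *
im,d,p=cam('wrist')
vv,uu=np.mgrid[0:384,0:512];W=world(p,np.stack([uu.ravel(),vv.ravel()],1),d.ravel(),True)
for x,y in ((.42,.42),(.42,.335),(.5,.375)):
    k=(abs(W[:,0]-x)<.035)&(abs(W[:,1]-y)<.035)&(W[:,2]>.042)&(W[:,2]<.055);B=W[k];print('tin on board',k.sum(),np.percentile(B,[0,50,100],axis=0).round(4).tolist())
tins('top');go(s2w(-62,24,150),SL.yaw)
E
```

```text
tin on board 1387 [[0.3978, 0.3993, 0.0435], [0.4191, 0.4201, 0.0494], [0.4407, 0.4417, 0.0524]]
tin on board 1366 [[0.3972, 0.314, 0.0429], [0.4187, 0.3363, 0.0493], [0.4401, 0.3574, 0.0517]]
tin on board 1302 [[0.478, 0.3545, 0.0422], [0.4989, 0.3761, 0.0493], [0.5215, 0.3974, 0.0517]]
go [-0.0202 -0.3401  0.018 ] rz -1.571 tilt [0.0022 0.001 ] q6 -1.04 t 50.5
```

All three tins stand on the board. Now I turn 90° and go behind the yellow nub with the fingers shut.

Converted, -0.34 m is -0.5667, -0.31 m is -0.5167, 1.571 rad is 0.7501.

Emit:
jog_arm:
  segments: {"deltas": [[-0.0033,-0.0667,0,0,0,0.0716,0],[-0.0067,-0.1333,0,0,0,0.1576,0],[-0.01,-0.2,0,0,0,0.2435,0],[-0.0133,-0.2667,0,0,0,0.3295,0],[-0.0167,-0.3333,0,0,0,0.4154,0],[-0.02,-0.4,0,0,0,0.5013,0],[-0.025,-0.4667,0,0,0,0.5873,0],[-0.03,-0.5167,0,0,0,0.6732,0],[-0.0333,-0.5667,0.03,0,0,0.7501,0],[-0.0333,-0.5667,0.03,0,0,0.7501,0]]}
  lines: "1,2"

```text
time_s: 51.75
eef_pos: [0.4922, 0.0339, 0.1461]
```

Emit:
jog_arm:
  segments: {"deltas": [[0,0,0,0,0,0,0]]}
  lines: "1,1"

```text
time_s: 51.88
```

```bash
python3 -c "
from h import *
nubs();go(s2w(-64,24,8),SL.yaw);print(w2s(get_obs()['eef_pos']))"
```

```text
nub 48 77 [-95.2  47.7  53.6] [-99.6  43.4  49.1] [-91.2  51.6  55.2]
nub 24 77 [-80.7  23.8  53.7] [-84.6  19.7  50.7] [-76.9  27.3  55.5]
nub 0 69 [-94.6   0.1  53.7] [-98.3  -4.4  49.7] [-90.9   3.6  56.2]
nub -24 70 [-80.7 -24.   53.5] [-84.6 -28.6  49.5] [-76.5 -20.4  55.6]
nub -48 0   
go [-0.0006 -0.0008  0.1408] rz 0.002 tilt [-0.001   0.0006] q6 -0.1 t 51.925
[[-63.06314045  24.57741584 148.76976499]]
```

Converted, 0.142 m is 0.2367, 0.12 m is 0.2.

Emit:
jog_arm:
  segments: {"deltas": [[-0.001,0,0.1,0,0,0,0],[-0.001,0,0.2,0,0,0,0],[-0.001,0,0.2367,0,0,0,0],[-0.001,0,0.2367,0,0,0,0],[-0.001,-0.0083,0.2367,0,0,0,0],[-0.001,-0.015,0.2367,0,0,0,0],[-0.001,-0.0217,0.2367,0,0,0,0],[-0.001,-0.0267,0.2367,0,0,0,0],[-0.001,-0.0267,0.2367,0,0,0,0],[-0.001,0,0.2367,0,0,0,0]]}

```text
time_s: 53.18
eef_pos: [0.493, 0.0347, 0.0068]
eef_rot: [-0.001, 0.733, 0.681, -0.001]
wrist_force: [0.0, -0.2, 0.2]
opening: -0.001
grasp_force: 0.0
```

Emit:
jog_arm:
  segments: {"deltas": [[0,0,-0.0333,0,0,0,0],[-0.05,0,-0.0333,0,0,0,0],[-0.08,0,-0.0333,0,0,0,0],[-0.08,0,-0.0167,0,0,0,0],[-0.08,0,0,0,0,0,0],[-0.08,-0.0083,0,0,0,0,0],[-0.08,-0.015,0,0,0,0,0],[-0.08,-0.0217,0,0,0,0,0],[-0.08,-0.0267,0,0,0,0,0],[-0.08,-0.0267,0,0,0,0,0]]}

```text
time_s: 54.42
eef_pos: [0.4754, -0.0122, 0.0075]
eef_rot: [0.0, 0.733, 0.68, 0.0]
wrist_force: [1.8, 0.6, -0.4]
opening: 0.003
grasp_force: 1.0
```

```bash
python3 -c "
from h import *
go(s2w(-64,-48,7),SL.yaw);print(w2s(get_obs()['eef_pos']))"
```

```text
go [-0.0232  0.0143  0.0005] rz 0.0 tilt [ 0.0011 -0.0001] q6 -0.2 t 54.425
[[-78.30113555 -24.75267882   7.51975693]]
```

Converted, -0.0235 m is -0.0392, -0.02 m is -0.0333.

Emit:
jog_arm:
  segments: {"deltas": [[0,0.0233,0,0,0,0,0],[0,0.0233,-0.0333,0,0,0,0],[-0.0392,0.0233,-0.0333,0,0,0,0],[-0.0392,0.0233,-0.0167,0,0,0,0],[-0.0392,0.0233,0,0,0,0,0],[-0.0392,0.015,0,0,0,0,0],[-0.0392,0.0067,0,0,0,0,0],[-0.0392,0,0,0,0,0,0],[-0.0392,-0.0017,0,0,0,0,0],[-0.0392,-0.0017,0,0,0,0,0]]}
  lines: "2,4"

```text
eef_pos: [0.4735, -0.0357, 0.0079]
eef_rot: [0.001, 0.733, 0.68, 0.001]
wrist_force: [5.1, 0.9, -1.6]
```

Emit:
jog_arm:
  segments: {"deltas": [[0,0.0233,0,0,0,0,0],[0,0.0233,-0.05,0,0,0,0],[-0.0167,-0.0333,-0.15,0,0,0,0],[-0.0333,-0.0833,-0.2333,0,0,0,0],[-0.0333,-0.0833,-0.3,0,0,0,0],[-0.0333,-0.0833,-0.3,0,0,0,0],[-0.0333,-0.0833,-0.3,0,0,0,0]]}
  lines: "1,2"

```text
time_s: 56.55
eef_pos: [0.4206, -0.0516, 0.1866]
```

```bash
python3 - <<'E'
from h import *
nubs()
im,d,p=cam('side');vv,uu=np.mgrid[0:384,0:512];W=world(p,np.stack([uu.ravel(),vv.ravel()],1),d.ravel());S=w2s(W)
k=(abs(S[:,1]+212)<18)&(S[:,0]>-80)&(S[:,0]<110)&(np.hypot(S[:,0]-90,S[:,2]-84)>135)&(np.hypot(S[:,0]-90,S[:,2]-84)<168)&(S[:,2]>30);print('knob',k.sum(),S[k].mean(0).round(1))
for n in ('side','top'):
    im,d,p=cam(n);W=world(p,np.stack([uu.ravel(),vv.ravel()],1),d.ravel())
    for x,y in ((.42,.42),(.42,.335),(.5,.375)):
        k=(abs(W[:,0]-x)<.035)&(abs(W[:,1]-y)<.035)&(W[:,2]>.042)&(W[:,2]<.056);B=W[k];print(n,'tin',k.sum(),(B.mean(0).round(3) if k.any() else ''))
E
```

```text
nub 48 53 [-95.6  46.7  53.9] [-99.   43.4  51.6] [-91.4  50.8  55.6]
nub 24 53 [-95.1  23.2  53.9] [-98.8  20.1  51.2] [-91.2  26.5  56. ]
nub 0 56 [-95.   -0.9  54. ] [-99.2  -4.3  49.8] [-91.    2.2  55.6]
nub -24 58 [-94.9 -24.6  53.6] [-98.1 -28.8  49.2] [-91.6 -20.5  55.6]
nub -48 60 [-94.8 -48.   53.3] [-98.4 -51.7  49.3] [-90.9 -44.3  55.5]
knob 58 [  73.7 -220.   237.9]
side tin 66 [0.417 0.413 0.047]
side tin 64 [0.417 0.329 0.047]
side tin 56 [0.496 0.369 0.048]
top tin 94 [0.416 0.422 0.049]
top tin 87 [0.416 0.338 0.049]
top tin 90 [0.498 0.379 0.049]
```

All five switches are off, the lever is up, and the three tins stand on the board, so I hand in.

```bash
python3 -c "
from bench import workorder
print(workorder.hand_in())"
```

```text
the job is handed in; nothing more can be done
None
```

I handed the job in at about 57 s of robot time; the system gave no verdict, but my last camera measurements show all three tins upright on the board, all five switches off and the lever back up after a clamp of over 5 s with the tins centred.

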